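# Make up a repair kit: module on edge, spare relay in the dish

## Task

Make up the repair kit on the grey carrier: stand the red power module upright on its narrow bare edge, connector end up, so that it stands by itself squarely on the white strip, and set the blue relay from the pocket tray the right way up in the carrier's black dish. Leave the other two components in their pockets and everything else on the bench where it is.

Things in the scene. Friction and masses are not known exactly. Their poses are not given: they have to be found in the camera images.
- module: power module, a flat slab 90 (x) x 64 (y) x 17 (z) mm, 0.24 kg: grooved aluminium heat sink with a red circuit board as top face; starts flat on the riser, red face up. Origin: centre of the silver underside. x: towards the connector end (up when it stands); z: out of the red face (may then look either way). Grip its plain long sides, y = +-32 mm
- connector (a point): top centre of the white connector on the module's red face: 12 (x) x 44 (y) mm, 9 mm high; at x = 38, y = 0, z = 26 mm in the module's frame. Other chips and cans on that face are up to 8 mm high; nothing juts past the slab's edges. The other, bare end has a gold line near it
- module_foot (a point): centre of the module's bare end face (64 x 17 mm), the thin edge on which it must stand; at x = -45, y = 0, z = 8.5 mm in the module's frame
- riser: the fixed black block under the module, 60 x 36 mm, 22 mm high, its length along its own x; the module overhangs it by 14 mm on both long sides; origin: centre of its underside, on the table
- carrier: the fixed grey carrier plate, 100 mm (x) x 210 mm (y), 8 mm thick; origin: centre of its underside, on the table; z up. It bears the white strip at its -y end and the black dish at its +y end
- strip (a point): centre of the top face of the white strip on the carrier, 9.5 mm above the table; the strip is 44 mm (along the carrier's x) x 92 mm (along the carrier's y), flat and level. The module's 64 mm edge must lie along the strip's length
- dish (a point): centre of the inner floor of the square black dish on the carrier, 13 mm above the table; 66 x 66 mm inside, walls 4 mm thick, rim 7 mm above the inner floor
- part_tray: the fixed cream pocket tray, 150 mm (x) x 64 mm (y), 14 mm high; origin: centre of its underside, on the table. Three pockets, 23 x 19 mm, 7 mm deep, at x = -44, 0 and +44 mm on its centre line; each holds one component
- relay: the blue relay with a white patch on top, a block 19 mm (x) x 15 mm (y) x 18 mm (z); origin: centre of its underside, z up. It starts in one of the three pockets (which one varies), standing 11 mm proud of the tray, its x along the tray's x; grip it across its 15 mm
- capacitor: the orange capacitor, a block of the relay's size in another pocket; it stays there
- inductor: the black inductor with a copper dot on top, a block of the relay's size in another pocket; it stays there
- spool: a steel solder spool, 52 mm across and 40 mm high, standing on the table; origin: centre of its underside; leave it where it is
- screwdriver: a 150 mm screwdriver lying on the table; origin: centre of its underside; leave it where it is
- old_board: a bare red circuit board 110 x 75 mm, only 4 mm thick with taller parts on it, lying on the table: not the module; origin: centre of its underside; leave it where it is
- blue_board: a small blue circuit board 80 x 55 mm lying on the table; origin: centre of its underside; leave it where it is

How it is judged:
By the outcome, as a careful person would: the job done as asked, in the order asked, and still so for the second after the job is handed in, with the robot touching nothing.
It also fails if it takes over 54 s, if anything falls off the work surface, if the arm or the gripper's body presses on something with over 40 N, if the wrist force passes 120 N, or if a joint passes its speed limit or range.

## Robot

A 7-joint arm with a two-finger parallel gripper is mounted at the origin on the work surface. World frame = base frame: x ahead of the robot, y to its left, z up, the work surface at z = 0. Lengths are in m, angles in rad, forces in N, time in s.
With the tool pointing down it reaches from about 0.425 to 0.925 m from the base axis. Payload 6.8 kg.
Tool frame: the origin (TCP) lies on the centre line of the jaws, within the pads' length; the fingertips stand 25 mm ahead of it and the grasp point (between the pads) lies 6 mm ahead of it; z points along the fingers, y is the line along which they close (so a half turn about z gives the same grasp; the last joint's range is limited). The gripper opens to 88 mm and grips with 3 to 60 N. Pads are 20 mm wide; open, the fingers measure 115 mm over their backs; the gripper's body (75 mm by 178 mm) begins 61 mm behind the grasp point.
Start: joints at [-1.447, 0.477, 0.022, 1.555, -0.011, 1.109, -0.083], TCP at [0.155, 0.657, 0.248] pointing down, gripper open.
Joint ranges: [-2.96, 2.96], [-0.34, 2.1], [-1.41, 1.46], [0.24, 2.44], [-1.37, 4.51], [0.17, 1.92], [-2.96, 2.96]. Speed limits (rad/s): [2.39, 2.39, 3.14, 3.14, 3.14, 3.14, 3.14].

## Interface

Orientations are given as a 3x3 rotation matrix whose columns are the frame's x, y, z axes.
In Python, from cell import r, optics, job_done gives the robot as it stands.
- The arm moves only by the tool carry_out, never from a script. Its argument "commands" is a list of rows, each a list of 7 numbers: the turn, a rotation vector about the tool's x, y, z in units of 0.12 rad (1.0 is 0.12 rad), then the shift along the tool's x, y, z in units of 10 cm (1.0 is 10 cm), then the finger opening in mm, from 0 to 87.8. A call has exactly 8 rows; each row shifts and turns the commanded pose from where the row before left it, along the tool's axes as they then stand; what a row does not reach is not made up. A row lasts 1/8 s, in which the tool goes at most 62.5 mm and 10.7 degrees, less where a joint would pass 70% of its speed; a pose out of reach is approached as far as the arm can. A call with a number of a shift or a turn outside -1 to 1 is refused whole. A call with a gripper value outside its range is refused whole. The fingers move at their own pace and stop on an object; "force" is the grip in N (left out, the last holds). Time passes only in rows, so rows that do not move let the fingers close, or fill a call up. It gives the time, the measured TCP pose, the force, the opening and the grip force at its end, in the units of the state.
- r.read_state(): the state, without advancing time (a new reading comes with each control period).
- optics.snapshot(name): name is "scene" or "top" or "wrist"; returns a dict with "pixels" (420x560x3 uint8, red, green, blue), "fovy" (degrees; the focal length in pixels is half the picture's height over the tangent of half this angle, whatever the lens; pixels are square), "cx", "cy" (the principal point, pixels), "T" (4x4, takes a point from camera to world coordinates). Camera axes: x right, y down, z forward; pixel columns grow to the right and rows downward; lengths in m; the calibration is good to about 2 mm. A picture is of the moment at which its call begins. There is no depth.
- job_done(): hands the job in; it is judged then, once.
Trained networks look in a picture, given as the dict that the camera call returned (one of the last four; its "shot" number tells which), for a name from the list of things; names that differ only in an ending like _2 or _b are one class to them, and where a whole thing is asked for, a point or a joint stands for the part that bears it (a point fixed in the world has none). Each returns a list of dicts, best first, with "p" (0 to 1); they miss things now and then, are a little off and sometimes report something else, mostly with a low value. They report only what shows in the picture. A call takes as long as a camera call.
- optics.outline_of(target, picture): "region" (420x560 bool, what is visible of it) and "uv" ([column, row] in pixels, amid what is visible of it).
The state is a dict: "time_s": time; "q": joint angles; "qvel": joint speeds; "effort": joint torques, N m; "tcp_pos": TCP position; "eef_rot": TCP orientation; "wrist_force": force on the tool from outside, world axes, zero at the start; "wrist_torque": the same for the moment, N m; "opening": opening from 0.0 (shut) to 1.0 (fully open); "finger_force": force on a finger pad.
Only numpy, scipy, OpenCV 4.12 (cv2) and the standard library are available. Lean on these libraries where they do the work, as an engineer would, in place of code of your own. Each camera call takes 0.05 s, during which the arm holds its last target. There are 200 camera calls.

## Working session

There is one attempt and no reset: what is moved stays moved. The work goes in short steps, Python scripts to look and compute and a tool call to move; the robot and the scene stay as the last step left them, time stands still between calls to the robot, and variables do not carry over. Pictures are saved under pics/ and viewed, at most 10 in all, crops included, and the job is handed in when it is done.

Besides the shell and the picture viewer there is one more tool, called after ">>>" as name([rows], argument=value, ...), one row to a line, values as JSON. carry_out: Moves the arm, as the interface text tells. Shifts and turns lie within -1 to 1; 1 stands for 10 cm of shift or 0.12 rad of turn. Its arguments: {"type":"object","properties":{"commands":{"type":"array","items":{"type":"array","items":{"type":"number"}}},"force":{"type":"number"}},"required":["commands"]}

```bash
ls; mkdir -p pics; cat > h.py <<'E'
import numpy as np, cv2
from cell import r, optics, job_done
def K(s):
    f=s["pixels"].shape[0]/2/np.tan(np.radians(s["fovy"])/2)
    return f
def ray(s,uv,z):
    f=K(s); d=np.array([(uv[0]-s["cx"])/f,(uv[1]-s["cy"])/f,1]); T=np.array(s["T"])
    d=T[:3,:3]@d; o=T[:3,3]; return o+d*(z-o[2])/d[2]
def proj(s,p):
    T=np.array(s["T"]); c=T[:3,:3].T@(np.array(p)-T[:3,3]); f=K(s)
    return np.array([s["cx"]+f*c[0]/c[2], s["cy"]+f*c[1]/c[2]])
def save(s,n,scale=1): cv2.imwrite("pics/"+n, cv2.resize(s["pixels"][:,:,::-1],None,fx=scale,fy=scale))
def rect(s,reg,z):
    "min area rect of region back-projected to height z: centre, size, angle of long side"
    cs,_=cv2.findContours(reg.astype(np.uint8),cv2.RETR_EXTERNAL,cv2.CHAIN_APPROX_NONE)
    c=max(cs,key=cv2.contourArea)[:,0,:]
    P=np.array([ray(s,u,z)[:2] for u in c])*1000
    (cx,cy),(w,h),a=cv2.minAreaRect(P.astype(np.float32))
    if w<h: w,h,a=h,w,a+90
    a=(a+90)%180-90
    return np.round([cx,cy,w,h,a],1)
E
python3 - <<'E'
from h import *
s=optics.snapshot("top"); save(s,"top0.png",1.4)
print(s["fovy"],np.round(s["T"],3))
for n,z in dict(module=.039,riser=.022,carrier=.008,strip=.0095,dish=.02,part_tray=.014,relay=.025,capacitor=.025,inductor=.025,spool=.04,screwdriver=.02,old_board=.004,blue_board=.004,connector=.048).items():
    try:
        o=optics.outline_of(n,s)
        for d in o[:2]: print(n,round(d["p"],2),np.round(d["uv"]),rect(s,d["region"],z))
    except Exception as e: print(n,e)
s=optics.snapshot("scene"); save(s,"scene0.png",1.4); print(np.round(s["T"],3))
print(r.read_state())
E
```

```text
pics
52.766403213046445 [[-0.004 -0.981  0.195  0.456]
 [-1.     0.001 -0.012  0.008]
 [ 0.012 -0.195 -0.981  0.976]
 [ 0.     0.     0.     1.   ]]
module 0.56 [160. 276.] [497.4 252.1  94.9  63.9  71.7]
carrier 0.75 [299. 256.] [536.2 -52.5 212.2 103.2  47. ]
carrier 0.41 [329. 169.] [ 745.9 -127.4   79.7   26.7   51.4]
strip 0.68 [299. 254.] [536.2 -52.4 211.5 102.8  46.9]
dish 0.72 [299. 256.] [535.8 -51.3 208.  102.1  47.1]
part_tray 0.83 [435. 256.] [ 536.8 -367.2  149.2   70.7    7.9]
relay 0.63 [437. 250.] [ 537.9 -367.4   20.9   20.2   89.8]
relay 0.27 [241. 156.] [766.2  78.4  61.5  53.8   1. ]
inductor 0.56 [446. 271.] [ 492.2 -372.9   20.    17.6   89.8]
spool 0.63 [243. 155.] [7.624e+02 7.850e+01 5.800e+01 5.080e+01 4.000e-01]
screwdriver 0.63 [330. 169.] [ 742.  -125.7   76.1   27.6   50.4]
screwdriver 0.59 [297. 256.] [534.8 -51.9 205.4  98.5  47. ]
old_board 0.88 [192. 162.] [757.6 197.9 109.1  73.6  31. ]
blue_board 0.84 [383. 171.] [ 736.9 -255.3   79.3   58.8    0. ]
connector 0.79 [162. 272.] [496.2 249.6  96.3  64.6  71.7]
[[ 0.377  0.752 -0.541  1.152]
 [ 0.926 
[... 200 characters left out ...]
.0830715 ]), 'qvel': array([-0.00125118,  0.00151134, -0.00026813,  0.0009592 ,  0.00186069,
        0.00014489, -0.00080556]), 'effort': array([ 1.60804070e-04, -5.82662022e+01,  1.53258260e+00, -2.72929358e+01,
       -5.45071950e-02,  9.75509029e-03,  1.61063986e-05]), 'tcp_pos': array([0.15506286, 0.65696749, 0.2476921 ]), 'eef_rot': array([[-9.73256685e-01,  2.29720318e-01, -1.51783976e-05],
       [ 2.29720316e-01,  9.73256683e-01,  7.98128418e-05],
       [ 3.31071082e-05,  7.41915956e-05, -9.99999997e-01]]), 'wrist_force': array([-0.14787805, -0.0966201 ,  0.52207145]), 'wrist_torque': array([-0.04277005,  0.01984961,  0.04453661]), 'finger_force': 0.0, 'opening': 1.0043748295708097}
```

View pics/top0.png

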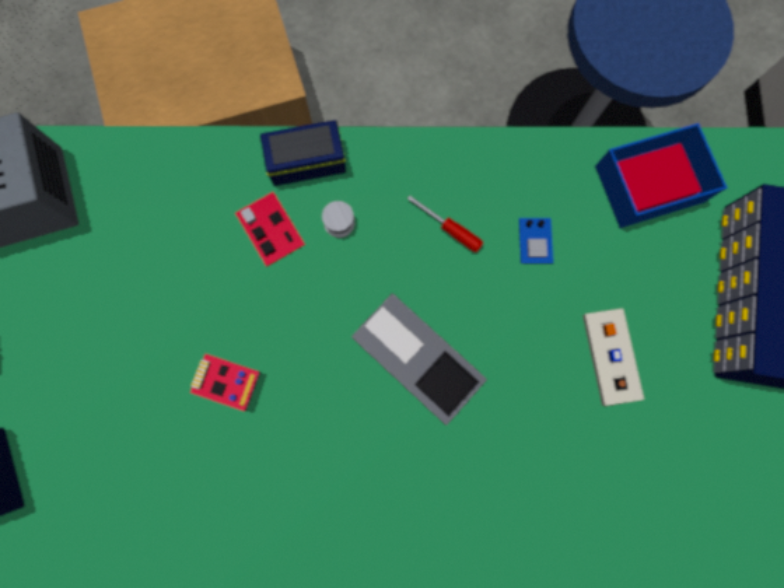

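View pics/scene0.png

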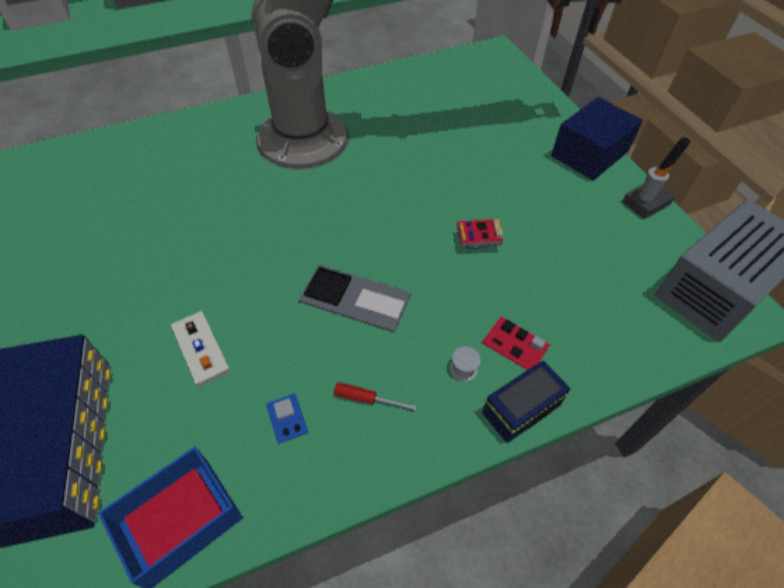

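The top view shows the module at scaled pixel (225,382), with the white connector at its left end (+y side) and the gold line at its right. The strip is at (394,334), the dish at (447,384), and the relay is in the middle tray pocket at (615,355).

```bash
python3 - <<'E'
from h import *
for cam in ["top","scene"]:
    s=optics.snapshot(cam); im=s["pixels"].astype(int); hsv=cv2.cvtColor(s["pixels"],cv2.COLOR_RGB2HSV)
    def near(p,rad):
        m=np.zeros(im.shape[:2],np.uint8); c=proj(s,p); cv2.circle(m,tuple(int(x) for x in c),rad,1,-1); return m>0
    c0=np.array([.536,-.0525,.0095]); ax=np.array([.68,.733,0])
    st=near(c0+.05*ax,34)&(hsv[...,1]<40)&(hsv[...,2]>165)
    print(cam,"strip",rect(s,st,.0095))
    di=near(c0-.05*ax,36)&(hsv[...,2]<70)&(hsv[...,1]<120)
    print("dish",rect(s,di,.02),rect(s,di,.013))
    ca=optics.outline_of("carrier",s)[0]["region"]; print("carrier",rect(s,ca,.008))
    o=optics.outline_of("part_tray",s)
    if o: print("tray",rect(s,o[0]["region"],.014))
    mo=optics.outline_of("module",s)
    for d in mo: print("mod",d["p"],d["uv"],rect(s,d["region"],.039))
    red=near([.497,.252,.039],45)&((hsv[...,0]>168)|(hsv[...,0]<35))&(hsv[...,1]>70)&(hsv[...,2]>70); red=cv2.morphologyEx(red.astype(np.uint8),cv2.MORPH_CLOSE,np.ones((9,9)))
    print("red",rect(s,red,.039))
    rl=near([.538,-.367,.025],14)&(hsv[...,0]>105)&(hsv[...,0]<135)&(hsv[...,1]>90); print("relay",rect(s,rl,.025))
E
```

```text
top strip [573.9 -11.1  91.5  43.7  47.1]
dish [495.2 -94.9  73.7  73.1 -42.9] [495.5 -95.7  74.2  73.7 -42.9]
carrier [536.4 -52.1 212.  100.   47. ]
tray [ 537.8 -367.5  151.6   70.5    7.6]
mod 0.88 [162.0, 273.4] [497.1 252.4  97.1  65.8  71.9]
red [497.2 253.8  94.3  65.4  71.7]
relay [ 538.2 -366.4   18.2   16.6    6.9]
scene strip [572.3 -11.2  87.8  38.1  47.2]
dish [498.4 -96.6  81.3  78.2 -42.6] [493.2 -95.5  82.   78.8 -42.6]
carrier [538.4 -51.8 214.7 109.2  47.4]
tray [ 543.  -369.6  157.2   65.6    7.5]
mod 0.8 [344.0, 164.6] [502.6 250.6  95.4  77.6  71.1]
red [496.1 254.5  92.2  67.8  71.8]
relay [ 542.2 -369.3   25.9   15.3    6.5]
```

```bash
cat >> h.py <<'E'
from scipy.spatial.transform import Rotation as Ro
def plan(p,R,n,g=0.0):
    "rows to TCP p (m), rotation R"
    s=r.read_state(); R0=s["eef_rot"]; p0=np.array(s["tcp_pos"]); d=np.array(p)-p0
    w=Ro.from_matrix(R0.T@R).as_rotvec()/n
    print("t",s["time_s"],"q",np.round(s["q"],2),"dp",np.round(d*1000,1),"w total",np.round(w*n/.12,2))
    Rk=R0
    for k in range(n):
        Rk=Rk@Ro.from_rotvec(w).as_matrix()
        print(np.round(np.r_[w/.12, Rk.T@d/n/.1],3).tolist())
def state():
    s=r.read_state(); print("t",s["time_s"],"q",np.round(s["q"],2),"tcp",np.round(np.array(s["tcp_pos"])*1000,1),"z",np.round(s["eef_rot"][:,2],3),"y",np.round(s["eef_rot"][:,1],3),"F",np.round(s["wrist_force"],1),"op",s["opening"],"ff",s["finger_force"])
M=np.array([.497,.253,.0305]); my=np.radians(71.7)
xm=np.array([np.cos(my),np.sin(my),0]); ym=np.array([-np.sin(my),np.cos(my),0]); Z=np.array([0,0,1.])
def graspR(t):
    t=np.radians(t); return np.c_[np.cos(t)*xm-np.sin(t)*Z,-ym,-np.cos(t)*Z-np.sin(t)*xm]
E
python3 -c "
from h import *
R=graspR(0); plan(M+[.05,.03,.16],R,16)"
```

```text
t 1.2 q [-1.45  0.48  0.02  1.56 -0.01  1.11 -0.08] dp [ 391.9 -373.9  -57.2] w total [-0.    0.   13.82]
[-0.0, 0.0, 0.864, -0.308, -0.14, 0.036]
[-0.0, 0.0, 0.864, -0.321, -0.107, 0.036]
[-0.0, 0.0, 0.864, -0.33, -0.074, 0.036]
[-0.0, 0.0, 0.864, -0.336, -0.039, 0.036]
[-0.0, 0.0, 0.864, -0.339, -0.004, 0.036]
[-0.0, 0.0, 0.864, -0.337, 0.031, 0.036]
[-0.0, 0.0, 0.864, -0.332, 0.066, 0.036]
[-0.0, 0.0, 0.864, -0.324, 0.1, 0.036]
[-0.0, 0.0, 0.864, -0.311, 0.133, 0.036]
[-0.0, 0.0, 0.864, -0.296, 0.164, 0.036]
[-0.0, 0.0, 0.864, -0.278, 0.194, 0.036]
[-0.0, 0.0, 0.864, -0.256, 0.222, 0.036]
[-0.0, 0.0, 0.864, -0.232, 0.247, 0.036]
[-0.0, 0.0, 0.864, -0.205, 0.27, 0.036]
[-0.0, 0.0, 0.864, -0.176, 0.289, 0.036]
[-0.0, 0.0, 0.864, -0.145, 0.306, 0.036]
```

>>> carry_out([
  [0, 0, 0.864, -0.31, -0.14, 0.036, 87],
  [0, 0, 0.864, -0.32, -0.11, 0.036, 87],
  [0, 0, 0.864, -0.33, -0.07, 0.036, 87],
  [0, 0, 0.864, -0.34, -0.04, 0.036, 87],
  [0, 0, 0.864, -0.34, 0, 0.036, 87],
  [0, 0, 0.864, -0.34, 0.03, 0.036, 87],
  [0, 0, 0.864, -0.33, 0.07, 0.036, 87],
  [0, 0, 0.864, -0.32, 0.1, 0.036, 87],
])

```text
time_s: 2.2
tcp_pos: [0.3718, 0.4906, 0.2187]
eef_rot: [[-0.482, 0.876, 0.0], [0.876, 0.482, 0.0], [0.0, 0.0, -1.0]]
wrist_force: [0.6, -0.4, -0.5]
opening: 0.992
finger_force: 0.0
```

>>> carry_out([
  [0, 0, 0.864, -0.31, 0.13, 0.036, 87],
  [0, 0, 0.864, -0.3, 0.16, 0.036, 87],
  [0, 0, 0.864, -0.28, 0.19, 0.036, 87],
  [0, 0, 0.864, -0.26, 0.22, 0.036, 87],
  [0, 0, 0.864, -0.23, 0.25, 0.036, 87],
  [0, 0, 0.864, -0.2, 0.27, 0.036, 87],
  [0, 0, 0.864, -0.18, 0.29, 0.036, 87],
  [0, 0, 0.864, -0.14, 0.31, 0.036, 87],
])

```text
time_s: 3.2
tcp_pos: [0.586, 0.3239, 0.1897]
eef_rot: [[0.321, 0.947, 0.0], [0.947, -0.321, -0.0], [0.0, 0.0, -1.0]]
wrist_force: [0.2, -0.5, -0.1]
opening: 0.988
finger_force: 0.0
```

>>> carry_out([
  [0, -0.8, 0, 0, 0, 0, 87],
  [0, -0.8, 0, 0, 0, 0, 87],
  [0, -0.8, 0, 0, 0, 0, 87],
  [0, -0.8, 0, 0, 0, 0, 87],
  [0, -0.8, 0, 0, 0, 0, 87],
  [0, -0.8, 0, 0, 0, 0, 87],
  [0, -0.8, 0, 0, 0, 0, 87],
  [0, 0, 0, 0, 0, 0, 87],
])

```text
time_s: 4.2
tcp_pos: [0.5842, 0.3263, 0.1875]
eef_rot: [[0.245, 0.949, -0.197], [0.742, -0.314, -0.592], [-0.624, -0.001, -0.782]]
wrist_force: [0.3, 0.4, 0.0]
opening: 0.991
finger_force: 0.0
```

```bash
python3 -c "
from h import *
state()
s=optics.snapshot('wrist'); save(s,'w1.png')
d=optics.outline_of('module',s)
for o in d[:2]: print(o['p'],o['uv'],rect(s,o['region'],.039))
R=graspR(38.5); plan(M-.086*R[:,2],R,8)"
```

```text
t 4.2 q [-1.05  0.91  0.59  1.25 -0.03  1.62 -0.84] tcp [584.2 326.3 187.5] z [-0.197 -0.592 -0.782] y [ 0.949 -0.314 -0.001] F [0.3 0.4 0. ] op 0.9905765926459932 ff 0.0
0.75 [220.1, 169.5] [499.4 259.2 107.5  67.7  71.2]
0.21 [466.8, 206.0] [760.1 107.7 118.2  52.5 -74.9]
t 4.3 q [-1.05  0.91  0.59  1.25 -0.03  1.62 -0.84] dp [-71.1 -20.9 -91.9] w total [-0.01 -0.01 -0.02]
[-0.001, -0.001, -0.002, 0.03, -0.076, 0.123]
[-0.001, -0.001, -0.002, 0.03, -0.076, 0.123]
[-0.001, -0.001, -0.002, 0.03, -0.076, 0.123]
[-0.001, -0.001, -0.002, 0.03, -0.076, 0.123]
[-0.001, -0.001, -0.002, 0.03, -0.076, 0.123]
[-0.001, -0.001, -0.002, 0.03, -0.076, 0.123]
[-0.001, -0.001, -0.002, 0.03, -0.076, 0.123]
[-0.001, -0.001, -0.002, 0.03, -0.076, 0.123]
```

```bash
python3 - <<'E'
t=open('h.py').read()
a="        Rk=Rk@Ro.from_rotvec(w).as_matrix()\n"; b="        print(np.round(np.r_[w/.12, Rk.T@d/n/.1],3).tolist())\n"
open('h.py','w').write(t.replace(a+b,b+a))
E
```

>>> carry_out([
  [0, 0, 0, 0.03, -0.076, 0.12, 87],
  [0, 0, 0, 0.03, -0.076, 0.12, 87],
  [0, 0, 0, 0.03, -0.076, 0.12, 87],
  [0, 0, 0, 0.03, -0.076, 0.12, 87],
  [0, 0, 0, 0.03, -0.076, 0.12, 87],
  [0, 0, 0, 0.03, -0.076, 0.12, 87],
  [0, 0, 0, 0.03, -0.076, 0.12, 87],
  [0, 0, 0, 0.03, -0.076, 0.12, 87],
])

```text
time_s: 5.3
tcp_pos: [0.5131, 0.3054, 0.0992]
eef_rot: [[0.246, 0.949, -0.196], [0.743, -0.314, -0.591], [-0.623, 0.0, -0.783]]
wrist_force: [-0.1, 0.4, 0.1]
opening: 0.989
finger_force: 0.0
```

```bash
python3 -c "
from h import *
state()
s=optics.snapshot('wrist')
im=s['pixels'].copy()
for x in(-.045,.045):
  for y in (-.032,.032):
    u=proj(s,M+xm*x+ym*y+Z*.0085); cv2.circle(im,tuple(int(v) for v in u),4,(0,255,255),1)
s['pixels']=im; save(s,'w2.png')
R=graspR(38.5); plan(M-.006*R[:,2],R,8)"
```

```text
t 5.3 q [-1.13  0.9   0.56  1.5  -0.06  1.4  -0.92] tcp [513.1 305.4  99.2] z [-0.196 -0.591 -0.783] y [ 0.949 -0.314  0.   ] F [-0.1  0.4  0.1] op 0.9886938431457122 ff 0.0
t 5.35 q [-1.13  0.9   0.56  1.5  -0.06  1.4  -0.92] dp [-13.2 -48.6 -62.6] w total [-0.02  0.02  0.01]
[-0.002, 0.002, 0.001, -0.0, 0.004, 0.1]
[-0.002, 0.002, 0.001, -0.0, 0.004, 0.1]
[-0.002, 0.002, 0.001, -0.0, 0.004, 0.1]
[-0.002, 0.002, 0.001, -0.0, 0.004, 0.1]
[-0.002, 0.002, 0.001, -0.0, 0.003, 0.1]
[-0.002, 0.002, 0.001, -0.0, 0.003, 0.1]
[-0.002, 0.002, 0.001, -0.0, 0.003, 0.1]
[-0.002, 0.002, 0.001, -0.0, 0.003, 0.1]
```

View pics/w2.png

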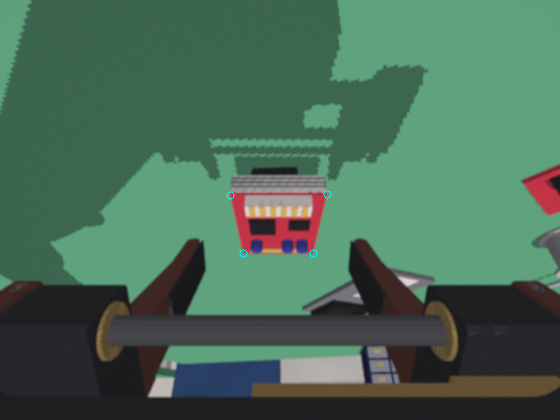

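The overlaid corners at (230,195), (327,194), (313,253) and (243,253) sit on the red face, so the module pose is good. I'm moving in to grasp.

>>> carry_out([
  [0, 0, 0, 0, 0.004, 0.1, 87],
  [0, 0, 0, 0, 0.004, 0.1, 87],
  [0, 0, 0, 0, 0.004, 0.1, 87],
  [0, 0, 0, 0, 0.004, 0.1, 87],
  [0, 0, 0, 0, 0.003, 0.1, 87],
  [0, 0, 0, 0, 0.003, 0.1, 87],
  [0, 0, 0, 0, 0.003, 0.1, 87],
  [0, 0, 0, 0, 0.003, 0.1, 87],
])

```text
time_s: 6.35
tcp_pos: [0.5006, 0.257, 0.0369]
eef_rot: [[0.246, 0.949, -0.196], [0.743, -0.314, -0.591], [-0.623, 0.0, -0.783]]
wrist_force: [0.8, 0.5, 0.1]
opening: 0.991
finger_force: 0.0
```

>>> carry_out([
  [0, 0, 0, 0, 0, 0, 75],
  [0, 0, 0, 0, 0, 0, 68],
  [0, 0, 0, 0, 0, 0, 62],
  [0, 0, 0, 0, 0, 0, 58],
  [0, 0, 0, 0, 0, 0, 58],
  [0, 0, 0, 0, 0, 0, 58],
  [0, 0, 0, 0, 0, 0, 58],
  [0, 0, 0, 0, 0, 0, 58],
], force=35)

```text
time_s: 7.35
tcp_pos: [0.5007, 0.2577, 0.0375]
eef_rot: [[0.246, 0.949, -0.196], [0.743, -0.314, -0.591], [-0.622, -0.0, -0.783]]
wrist_force: [-0.3, 3.3, 3.4]
opening: 0.728
finger_force: 35.0
```

```bash
cat >> h.py <<'E'
Rg=np.array([[.246,.949,-.196],[.743,-.314,-.591],[-.622,0,-.783]]); Rg=Ro.from_matrix(Rg).as_matrix()
pg=np.array([.5007,.2577,.0375]); Rm0=np.c_[xm,ym,Z]
ca=np.radians(47.1); yf=np.array([np.cos(ca),np.sin(ca),0]); hf=np.array([-np.sin(ca),np.cos(ca),0])
D=np.c_[Z,yf,hf]@Rm0.T
strip=np.array([.5735,-.0112,.0095])
def final(dz=0):
    C=strip+Z*(.045+dz); return C+D@(pg-M), D@Rg
E
python3 -c "
from h import *
p,R=final(.09); print(p,R)
plan(p,R,24)"
```

```text
[ 0.5669855  -0.00792722  0.15012407] [[ 4.55727355e-01 -6.80632156e-01  5.73630932e-01]
 [-4.23742269e-01 -7.32625250e-01 -5.32637525e-01]
 [ 7.82786732e-01 -3.34182013e-04 -6.22289981e-01]]
t 7.35 q [-1.1   0.94  0.54  1.62 -0.06  1.24 -0.91] dp [  66.3 -265.6  112.6] w total [-2.03  8.13 17.77]
[-0.085, 0.339, 0.741, -0.105, 0.061, 0.023]
[-0.085, 0.339, 0.741, -0.1, 0.07, 0.02]
[-0.085, 0.339, 0.741, -0.094, 0.078, 0.017]
[-0.085, 0.339, 0.741, -0.087, 0.086, 0.014]
[-0.085, 0.339, 0.741, -0.08, 0.093, 0.011]
[-0.085, 0.339, 0.741, -0.072, 0.1, 0.009]
[-0.085, 0.339, 0.741, -0.063, 0.106, 0.007]
[-0.085, 0.339, 0.741, -0.053, 0.111, 0.006]
[-0.085, 0.339, 0.741, -0.043, 0.115, 0.005]
[-0.085, 0.339, 0.741, -0.033, 0.119, 0.005]
[-0.085, 0.339, 0.741, -0.023, 0.121, 0.005]
[-0.085, 0.339, 0.741, -0.012, 0.123, 0.006]
[-0.085, 0.339, 0.741, -0.002, 0.123, 0.007]
[-0.085, 0.339, 0.741, 0.009, 0.123, 0.008]
[-0.085, 0.339, 0.741, 0.02, 0.121, 0.01]
[-0.085, 0.339, 0.741, 0.03, 0.119, 0.012]
[-0.085, 0.339, 0.741, 0.04, 0.116, 0.015]
[-0.085, 0.339, 0.741, 0.049, 0.112, 0.018]
[-0.085, 0.339, 0.741, 0.058, 0.107, 0.021]
[-0.085, 0.339, 0.741, 0.066, 0.101, 0.025]
[-0.085, 0.339, 0.741, 0.074, 0.094, 0.028]
[-0.085, 0.339, 0.741, 0.081, 0.087, 0.032]
[-0.085, 0.339, 0.741, 0.087, 0.079, 0.037]
[-0.085, 0.339, 0.741, 0.092, 0.071, 0.041]
```

>>> carry_out([
  [0, 0, 0, -0.06, 0, -0.08, 58],
  [0, 0, 0, -0.12, 0, -0.157, 58],
  [0, 0, 0, -0.12, 0, -0.157, 58],
  [0, 0, 0, -0.12, 0, -0.157, 58],
  [0, 0, 0, -0.12, 0, -0.157, 58],
  [0, 0, 0, -0.12, 0, -0.157, 58],
  [0, 0, 0, 0, 0, 0, 58],
  [0, 0, 0, 0, 0, 0, 58],
])

```text
time_s: 8.35
tcp_pos: [0.501, 0.2595, 0.1457]
eef_rot: [[0.246, 0.949, -0.196], [0.743, -0.314, -0.591], [-0.623, -0.001, -0.782]]
wrist_force: [-0.1, -0.3, -3.5]
opening: 0.726
finger_force: 35.0
```

```bash
python3 -c "
from h import *
state()
s=optics.snapshot('wrist'); save(s,'w3.png')
p,R=final(.09); print(p,R)
plan(p,R,24)"
```

```text
t 8.35 q [-1.13  0.8   0.6   1.6  -0.01  1.4  -0.89] tcp [501.  259.5 145.7] z [-0.196 -0.591 -0.782] y [ 0.949 -0.314 -0.001] F [-0.1 -0.3 -3.5] op 0.7261311475039136 ff 34.99999210238457
[ 0.5669855  -0.00792722  0.15012407] [[ 4.55727355e-01 -6.80632156e-01  5.73630932e-01]
 [-4.23742269e-01 -7.32625250e-01 -5.32637525e-01]
 [ 7.82786732e-01 -3.34182013e-04 -6.22289981e-01]]
t 8.4 q [-1.13  0.8   0.6   1.6  -0.01  1.4  -0.89] dp [  66.1 -267.3    4.7] w total [-2.02  8.14 17.78]
[-0.084, 0.339, 0.741, -0.077, 0.061, 0.059]
[-0.084, 0.339, 0.741, -0.074, 0.067, 0.057]
[-0.084, 0.339, 0.741, -0.07, 0.073, 0.054]
[-0.084, 0.339, 0.741, -0.065, 0.079, 0.052]
[-0.084, 0.339, 0.741, -0.06, 0.084, 0.051]
[-0.084, 0.339, 0.741, -0.055, 0.088, 0.049]
[-0.084, 0.339, 0.741, -0.048, 0.092, 0.048]
[-0.084, 0.339, 0.741, -0.042, 0.096, 0.047]
[-0.084, 0.339, 0.741, -0.035, 0.099, 0.046]
[-0.084, 0.339, 0.741, -0.028, 0.101, 0.046]
[-0.084, 0.339, 0.741, -0.021, 0.103, 0.046]
[-0.084, 0.339, 0.741, -0.014, 0.104, 0.047]
[-0.084, 0.339, 0.741, -0.006, 0.104, 0.047]
[-0.084, 0.339, 0.741, 0.001, 0.104, 0.048]
[-0.084, 0.339, 0.741, 0.008, 0.103, 0.049]
[-0.084, 0.339, 0.741, 0.015, 0.102, 0.051]
[-0.084, 0.339, 0.741, 0.022, 0.1, 0.053]
[-0.084, 0.339, 0.741, 0.029, 0.097, 0.055]
[-0.084, 0.339, 0.741, 0.035, 0.093, 0.057]
[-0.084, 0.339, 0.741, 0.041, 0.089, 0.059]
[-0.084, 0.339, 0.741, 0.046, 0.085, 0.062]
[-0.084, 0.339, 0.741, 0.051, 0.08, 0.065]
[-0.084, 0.339, 0.741, 0.055, 0.075, 0.068]
[-0.084, 0.339, 0.741, 0.058, 0.069, 0.071]
```

View pics/w3.png

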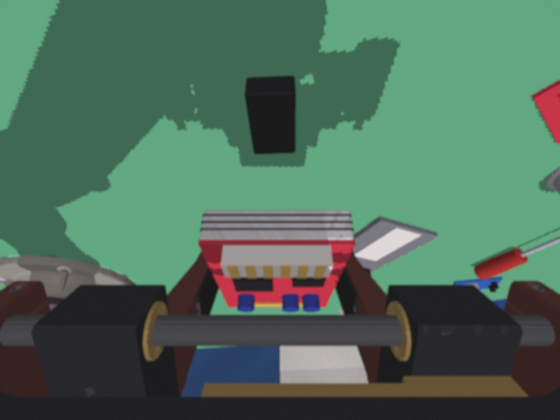

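The module is held square in the jaws at (277,260), clear of the riser. I'm swinging it to above the strip.

>>> carry_out([
  [-0.084, 0.339, 0.741, -0.077, 0.061, 0.059, 58],
  [-0.084, 0.339, 0.741, -0.074, 0.067, 0.057, 58],
  [-0.084, 0.339, 0.741, -0.07, 0.073, 0.054, 58],
  [-0.084, 0.339, 0.741, -0.065, 0.079, 0.052, 58],
  [-0.084, 0.339, 0.741, -0.06, 0.084, 0.051, 58],
  [-0.084, 0.339, 0.741, -0.055, 0.088, 0.049, 58],
  [-0.084, 0.339, 0.741, -0.048, 0.092, 0.048, 58],
  [-0.084, 0.339, 0.741, -0.042, 0.096, 0.047, 58],
])

```text
time_s: 9.4
tcp_pos: [0.5228, 0.1696, 0.147]
eef_rot: [[0.835, 0.548, 0.053], [0.517, -0.746, -0.42], [-0.191, 0.378, -0.906]]
wrist_force: [0.2, -0.3, -2.7]
opening: 0.725
finger_force: 35.0
```

>>> carry_out([
  [-0.084, 0.339, 0.741, -0.035, 0.099, 0.046, 58],
  [-0.084, 0.339, 0.741, -0.028, 0.101, 0.046, 58],
  [-0.084, 0.339, 0.741, -0.021, 0.103, 0.046, 58],
  [-0.084, 0.339, 0.741, -0.014, 0.104, 0.047, 58],
  [-0.084, 0.339, 0.741, -0.006, 0.104, 0.047, 58],
  [-0.084, 0.339, 0.741, 0.001, 0.104, 0.048, 58],
  [-0.084, 0.339, 0.741, 0.008, 0.103, 0.049, 58],
  [-0.084, 0.339, 0.741, 0.015, 0.102, 0.051, 58],
])

```text
time_s: 10.4
tcp_pos: [0.5445, 0.0807, 0.1486]
eef_rot: [[0.92, -0.128, 0.372], [0.033, -0.917, -0.396], [0.392, 0.377, -0.84]]
wrist_force: [0.6, 0.4, -2.6]
opening: 0.726
finger_force: 35.0
```

>>> carry_out([
  [-0.084, 0.339, 0.741, 0.022, 0.1, 0.053, 58],
  [-0.084, 0.339, 0.741, 0.029, 0.097, 0.055, 58],
  [-0.084, 0.339, 0.741, 0.035, 0.093, 0.057, 58],
  [-0.084, 0.339, 0.741, 0.041, 0.089, 0.059, 58],
  [-0.084, 0.339, 0.741, 0.046, 0.085, 0.062, 58],
  [-0.084, 0.339, 0.741, 0.051, 0.08, 0.065, 58],
  [-0.084, 0.339, 0.741, 0.055, 0.075, 0.068, 58],
  [-0.084, 0.339, 0.741, 0.058, 0.069, 0.071, 58],
])

```text
time_s: 11.4
tcp_pos: [0.5652, -0.0008, 0.1491]
eef_rot: [[0.504, -0.658, 0.559], [-0.403, -0.752, -0.522], [0.764, 0.038, -0.644]]
wrist_force: [4.9, 4.2, -3.9]
opening: 0.726
finger_force: 34.9
```

```bash
python3 -c "
from h import *
state()
p,R=final(.09); plan(p,R,2)
s=optics.snapshot('scene'); im=s['pixels'].copy()
for n in ('scene','top'):
  s=optics.snapshot(n); im=s['pixels'].copy()
  st=r.read_state(); A=st['eef_rot']@Rg.T; 
  for x in(-.045,.045):
   for y in (-.032,.032):
    for z in (-.0085,.0085):
     u=proj(s,st['tcp_pos']+A@(M-pg+xm*x+ym*y+Z*z)); cv2.circle(im,tuple(int(v) for v in u),1,(0,255,255),-1)
  s['pixels']=im; c=proj(s,st['tcp_pos']); a,b=int(c[0])-60,int(c[1])-50
  cv2.imwrite('pics/c1%s.png'%n,cv2.resize(im[b:b+120,a:a+120,::-1],(480,480)))
import cv2 as c
c.imwrite('pics/c1.png',np.hstack([c.resize(c.imread('pics/c1%s.png'%n),(400,400)) for n in('scene','top')]))
"
```

```text
t 11.4 q [-1.44  1.04  1.32  2.34 -1.37  0.17 -1.47] tcp [565.2  -0.8 149.1] z [ 0.559 -0.522 -0.644] y [-0.658 -0.752  0.038] F [ 4.9  4.2 -3.9] op 0.7258053974764228 ff 34.8802350461483
t 11.4 q [-1.44  1.04  1.32  2.34 -1.37  0.17 -1.47] dp [ 1.8 -7.2  1. ] w total [0.01 0.23 0.4 ]
[0.004, 0.117, 0.202, 0.023, 0.021, 0.02]
[0.004, 0.117, 0.202, 0.023, 0.021, 0.021]
```

View pics/c1.png

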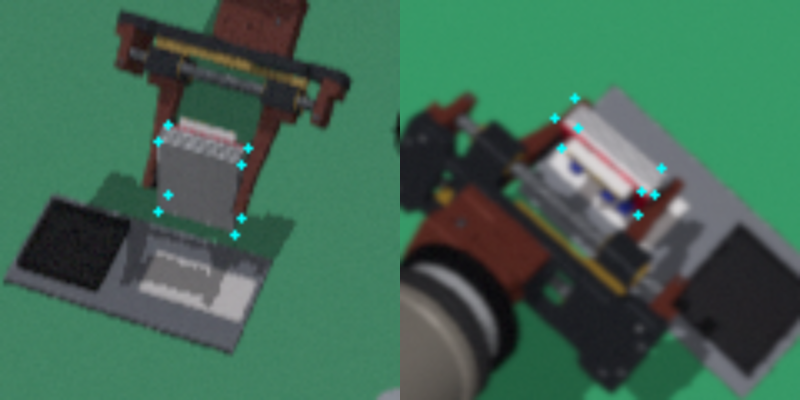

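The left crop (scene view) shows the module upright at (200,175), connector at the top, above the strip. However, joints 5 and 6 are on their limits. I'll fit the kinematics so I can pick a better posture.

```bash
cat > kin.py <<'E'
import numpy as np
from scipy.optimize import least_squares
from scipy.spatial.transform import Rotation as Ro
rz=lambda a:Ro.from_euler('z',a).as_matrix(); ry=lambda a:Ro.from_euler('y',a).as_matrix()
def fk(q,P):
    by,d1,L1,L2,L3,a3,a4,a6,ty=P
    R=rz(by+q[0]); p=np.array([0,0,d1]); R=R@ry(q[1]); p=p+R@[0,0,L1]
    R=R@rz(q[2]); p=p+R@[a3,0,0]; R=R@ry(q[3]); p=p+R@[a4,0,L2]; R=R@rz(q[4]); R=R@ry(q[5]); p=p+R@[a6,0,L3]
    R=R@rz(q[6]+ty); return p,R
E
cat > fit.py <<'E'
from kin import *; from h import r
s=r.read_state()
D=[([-1.44707732,.47695393,.02237542,1.55540529,-.01150105,1.10928507,-.0830715],[.15506,.65697,.24769],[[-.97326,.22972,0],[.22972,.97326,0],[0,0,-1]],3),
([-1.05,.91,.59,1.25,-.03,1.62,-.84],[.5842,.3263,.1875],[[.245,.949,-.197],[.742,-.314,-.592],[-.624,-.001,-.782]],1),
([-1.13,.9,.56,1.5,-.06,1.4,-.92],[.5131,.3054,.0992],[[.246,.949,-.196],[.743,-.314,-.591],[-.623,0,-.783]],1),
([-1.1,.94,.54,1.62,-.06,1.24,-.91],[.5007,.2577,.0375],[[.246,.949,-.196],[.743,-.314,-.591],[-.622,0,-.783]],1),
([-1.13,.8,.6,1.6,-.01,1.4,-.89],[.501,.2595,.1457],[[.246,.949,-.196],[.743,-.314,-.591],[-.623,-.001,-.782]],1),
(s["q"],s["tcp_pos"],s["eef_rot"],3)]
def f(P):
    o=[]
    for q,p,R,w in D:
        a,B=fk(q,P); o+=list(w*(a-p))+list(w*.3*(B-np.array(R)).ravel())
    return np.array(o)
best=min((least_squares(f,[2.786,.34,.45,.45,.25,0,0,0,t]) for t in (0,1.57,3.14,-1.57)),key=lambda x:x.cost)
print(best.cost,np.round(best.x,4)); np.save("P.npy",best.x)
for q,p,R,w in D:
    a,B=fk(q,best.x); print(np.round((a-p)*1000,1),np.round(np.degrees(Ro.from_matrix(B.T@np.array(R)).magnitude()),2))
E
python3 fit.py
```

```text
3.5067966181941883 [ 3.0362 -0.771   4.6416  1.4126  3.9896 -4.4327  0.5583 -1.3653  2.6564]
[-132.2  -81.6   20.9] 41.68
[-473.5  405.3    0.5] 142.19
[-50.3  74.9 -94.6] 142.44
[-110.5  106.4 -121.3] 142.27
[ 266.5 -443.2  -68.4] 143.0
[-31.5   2.9  10.6] 79.77
```

```bash
cat > kin.py <<'E'
import numpy as np, itertools
from scipy.optimize import least_squares
from scipy.spatial.transform import Rotation as Ro
rz=lambda a:Ro.from_euler('z',a).as_matrix(); ry=lambda a:Ro.from_euler('y',a).as_matrix()
def rots(q,S,by,ty):
    R=[rz(by+S[0]*q[0])]
    for i in range(1,7): R.append(R[-1]@(ry if i%2 else rz)(S[i]*q[i]+(ty if i==6 else 0)))
    return R
def fk(q,S,P):
    by,ty=P[:2]; V=P[2:].reshape(7,3); R=rots(q,S,by,ty); p=np.zeros(3)
    p=p+[0,0,V[0,2]]
    for i in range(1,6): p=p+R[i]@V[i]
    return p+R[6]@[0,0,V[6,2]]+R[0]@[V[0,0],V[0,1],0],R[6]
E
python3 - <<'E'
t=open('fit.py').read().split("def f(P)")[0]
t+='''
best=None
for s in itertools.product([1,-1],repeat=6):
    S=(-1,)+s
    for ty in (0,1.57,3.14,-1.57):
        g=lambda x:np.concatenate([w*(rots(q,S,*x)[6]-np.array(R)).ravel() for q,p,R,w in D])
        z=least_squares(g,[0,ty],max_nfev=15)
        if best is None or z.cost<best[0]: best=(z.cost,S,z.x); 
print(best)
S=best[1]
def f(V):
    P=np.r_[best[2],V]; return np.r_[np.concatenate([w*(fk(q,S,P)[0]-p) for q,p,R,w in D]),2e-3*(V-V0)]
V0=np.zeros(21)
V0[[2,5,11,20]]=[.34,.45,.45,.25]
z=least_squares(f,V0); P=np.r_[best[2],z.x]; print(np.round(z.x.reshape(7,3),3))
np.save("P.npy",np.r_[S,P])
for q,p,R,w in D: a,B=fk(q,S,P); print(np.round((a-p)*1000,1))
'''
open('fit.py','w').write(t)
E
python3 fit.py
```

```text
(np.float64(0.0002619110467149287), (-1, 1, -1, 1, -1, 1, -1), array([7.40143923e-05, 1.57077145e+00]))
[[ 0.007 -0.021  0.304]
 [ 0.009 -0.021  0.486]
 [ 0.008 -0.013  0.036]
 [ 0.013 -0.013  0.459]
 [-0.008  0.002  0.009]
 [ 0.007  0.002  0.025]
 [ 0.     0.     0.275]]
[ 0. -0. -0.]
[-0.  -0.8 -1.1]
[-1.   3.7  1.5]
[-1.1 -0.8 -0.3]
[ 1.8 -1.8  0.1]
[ 0. -0. -0.]
```

```bash
cat >> kin.py <<'E'
_=np.load("P.npy") if __import__("os").path.exists("P.npy") else None
if _ is not None: S,P=_[:7],_[7:]
LO=np.array([-2.96,-.34,-1.41,.24,-1.37,.17,-2.96]); HI=np.array([2.96,2.1,1.46,2.44,4.51,1.92,2.96])
def err(q,p,R):
    a,B=fk(q,S,P); return np.r_[a-p,.3*Ro.from_matrix(B.T@R).as_rotvec()]
def ik(p,R,n=60,seed=0):
    g=np.random.default_rng(seed); out=[]
    for _ in range(n):
        z=least_squares(err,g.uniform(LO+.05,HI-.05),bounds=(LO,HI),args=(p,R),max_nfev=60)
        if np.linalg.norm(z.fun)<2e-3: out.append((np.min(np.minimum(z.x-LO,HI-z.x)),z.x))
    return sorted(out,key=lambda t:-t[0])
E
python3 - <<'E'
from h import *; import kin
for nm,sg in (("A",1),("B",-1)):
    D=np.c_[Z,sg*yf,sg*hf]@Rm0.T
    for dz in (.09,0):
        p=strip+Z*(.045+dz)+D@(pg-M); o=kin.ik(p,D@Rg)
        print(nm,dz,len(o)); [print(round(m,2),np.round(q,2)) for m,q in o[:3]]
E
```

```text
A 0.09 13
0.23 [ 0.2   0.64 -0.87  2.21  1.65  1.28  2.19]
0.23 [ 0.13  0.59 -0.77  2.21  1.63  1.22  2.18]
0.22 [ 0.11  0.58 -0.75  2.22  1.63  1.21  2.17]
A 0 25
0.26 [ 0.37  1.07 -1.09  2.18  1.95  1.64  2.16]
0.25 [ 0.25  0.93 -0.92  2.19  1.87  1.47  2.08]
0.24 [ 0.23  0.92 -0.9   2.2   1.86  1.45  2.06]
B 0.09 21
0.3 [ 0.47  0.94 -0.56  1.35 -0.15  1.62  0.82]
0.3 [ 0.47  0.94 -0.56  1.35 -0.15  1.62  0.82]
0.29 [ 0.56  1.01 -0.75  1.33 -0.03  1.63  0.71]
B 0 17
0.39 [ 0.44  1.05 -0.51  1.34 -0.12  1.53  0.87]
0.39 [ 0.37  1.02 -0.38  1.36 -0.22  1.53  0.95]
0.39 [ 0.49  1.08 -0.61  1.34 -0.05  1.53  0.82]
```

```bash
cat >> kin.py <<'E'
def Rdir(yaw,tilt):
    "tool z tilted `tilt` deg from down towards heading yaw (deg); tool y at yaw+90"
    a=np.radians(yaw);t=np.radians(tilt); h=np.array([np.cos(a),np.sin(a),0]); z=np.sin(t)*h-np.cos(t)*np.array([0,0,1.]); y=np.array([-np.sin(a),np.cos(a),0])
    return np.c_[np.cross(y,z),y,z]
def track(q,p,R,n):
    "simulated DLS following to p,R in n rows"
    p0,R0=fk(q,S,P); w=Ro.from_matrix(R0.T@R).as_rotvec()
    for k in range(1,n+1):
        pk=p0+(p-p0)*k/n; Rk=R0@Ro.from_rotvec(w*k/n).as_matrix()
        for _ in range(4):
            e=err(q,pk,Rk); J=np.array([(err(q+1e-5*d,pk,Rk)-e)/1e-5 for d in np.eye(7)]).T
            q=np.clip(q-J.T@np.linalg.solve(J@J.T+1e-5*np.eye(6),e),LO,HI)
    e=err(q,p,R); return q,np.round(np.linalg.norm(e[:3])*1000,1),np.round(np.degrees(np.linalg.norm(e[3:])/.3),1)
E
cat > sim.py <<'E'
from h import *; import kin
st=r.read_state()
q,*e=kin.track(np.array([-1.13,.8,.6,1.6,-.01,1.4,-.89]),*final(.09),24); print("check A",np.round(q,2),e)
DB=np.c_[Z,-yf,-hf]@Rm0.T; RB=DB@Rg; pB=strip+Z*.045+DB@(pg-M); print(pB,RB)
pl,Rl=np.array([.501,.2595,.1457]),Rg
W=(np.array([.52,.12,.2]),kin.Rdir(-167,45))
for name,path in dict(direct=[(*W,24)],back=[(pl,Rl,24),(*W,8)],up=[(np.array([.5,.12,.25]),kin.Rdir(-60,5),12),(*W,12)],upnd=[(np.array([.5,.15,.25]),kin.Rdir(-75,0),12),(pl+[.03,-.05,.05],Rl,8),(*W,12)]).items():
    q=np.array(st["q"]); print(name)
    for p,R,n in path+[(pB+[0,0,.09],RB,16),(pB,RB,8)]:
        q,*e=kin.track(q,p,R,n); print(np.round(q,2),e)
E
python3 sim.py
```

```text
check A [-1.41  0.93  1.24  2.35 -0.59  0.17 -2.26] [np.float64(40.8), np.float64(7.8)]
[ 0.5800145  -0.01447278  0.06012407] [[-4.55727355e-01  6.80632156e-01 -5.73630932e-01]
 [ 4.23742269e-01  7.32625250e-01  5.32637525e-01]
 [ 7.82786732e-01 -3.34182013e-04 -6.22289981e-01]]
direct
[-0.88  0.98  1.01  1.51 -0.5   1.84 -1.07] [np.float64(0.0), np.float64(0.0)]
[-0.03  0.88  0.28  1.42 -0.61  1.73  1.25] [np.float64(0.0), np.float64(0.0)]
[-0.02  1.    0.27  1.41 -0.62  1.63  1.3 ] [np.float64(0.0), np.float64(0.0)]
back
[-1.36  1.    1.04  1.62 -0.32  1.42 -0.57] [np.float64(0.0), np.float64(0.0)]
[-0.93  1.07  1.15  1.51 -0.57  1.89 -0.97] [np.float64(0.0), np.float64(0.0)]
[-0.1   0.9   0.4   1.42 -0.66  1.77  1.31] [np.float64(0.0), np.float64(0.0)]
[-0.09  1.02  0.38  1.42 -0.69  1.67  1.36] [np.float64(0.0), np.float64(0.0)]
up
[-1.38  0.41  1.27  2.02 -0.37  0.99  0.59] [np.float64(0.0), np.float64(0.0)]
[-0.96  1.19  1.31  1.51 -0.66  1.92 -0.84] [np.float64(12.8), np.float64(2.4)]
[-0.18  0.93  0.54  1.43 -0.73  1.81  1.38] [np.float64(0.0), np.float64(0.0)]
[-0.16  1.05  0.51  1.42 -0.77  1.72  1.43] [np.float64(0.0), np.float64(0.0)]
upnd
[-1.34  0.43  1.23  1.99 -0.46  1.05  0.36] [np.float64(0.0), np.float64(0.0)]
[-1.36  1.07  1.26  1.62 -0.4   1.47 -0.35] [np.float64(0.0), np.float64(0.0)]
[-0.96  1.17  1.28  1.51 -0.65  1.92 -0.87] [np.float64(8.3), np.float64(1.6)]
[-0.17  0.92  0.52  1.43 -0.72  1.8   1.36] [np.float64(0.0), np.float64(0.0)]
[-0.15  1.04  0.49  1.42 -0.75  1.71  1.41] [np.float64(0.0), np.float64(0.0)]
```

```bash
python3 - <<'E'
from h import *; import kin
plan([.52,.12,.2],kin.Rdir(-167,40),24)
E
```

```text
t 11.55 q [-1.44  1.04  1.32  2.34 -1.37  0.17 -1.47] dp [-45.4 120.5  50.8] w total [  1.04 -11.86  -8.63]
[0.043, -0.494, -0.359, -0.014, -0.025, -0.05]
[0.043, -0.494, -0.359, -0.016, -0.025, -0.049]
[0.043, -0.494, -0.359, -0.017, -0.026, -0.048]
[0.043, -0.494, -0.359, -0.019, -0.027, -0.047]
[0.043, -0.494, -0.359, -0.021, -0.029, -0.046]
[0.043, -0.494, -0.359, -0.022, -0.03, -0.044]
[0.043, -0.494, -0.359, -0.023, -0.031, -0.043]
[0.043, -0.494, -0.359, -0.024, -0.032, -0.041]
[0.043, -0.494, -0.359, -0.025, -0.033, -0.04]
[0.043, -0.494, -0.359, -0.026, -0.035, -0.038]
[0.043, -0.494, -0.359, -0.027, -0.036, -0.036]
[0.043, -0.494, -0.359, -0.027, -0.037, -0.034]
[0.043, -0.494, -0.359, -0.028, -0.039, -0.033]
[0.043, -0.494, -0.359, -0.028, -0.04, -0.031]
[0.043, -0.494, -0.359, -0.028, -0.041, -0.029]
[0.043, -0.494, -0.359, -0.028, -0.043, -0.027]
[0.043, -0.494, -0.359, -0.027, -0.044, -0.025]
[0.043, -0.494, -0.359, -0.027, -0.045, -0.023]
[0.043, -0.494, -0.359, -0.026, -0.047, -0.021]
[0.043, -0.494, -0.359, -0.025, -0.048, -0.02]
[0.043, -0.494, -0.359, -0.024, -0.049, -0.018]
[0.043, -0.494, -0.359, -0.023, -0.05, -0.016]
[0.043, -0.494, -0.359, -0.022, -0.051, -0.015]
[0.043, -0.494, -0.359, -0.021, -0.052, -0.013]
```

>>> carry_out([
  [0.065, -0.741, -0.539, -0.022, -0.037, -0.074, 58],
  [0.065, -0.741, -0.539, -0.025, -0.039, -0.072, 58],
  [0.065, -0.741, -0.539, -0.03, -0.042, -0.07, 58],
  [0.065, -0.741, -0.539, -0.033, -0.045, -0.066, 58],
  [0.065, -0.741, -0.539, -0.035, -0.047, -0.063, 58],
  [0.065, -0.741, -0.539, -0.037, -0.05, -0.06, 58],
  [0.065, -0.741, -0.539, -0.039, -0.053, -0.056, 58],
  [0.065, -0.741, -0.539, -0.041, -0.055, -0.052, 58],
])

```text
time_s: 12.55
tcp_pos: [0.5434, 0.0608, 0.175]
eef_rot: [[0.973, -0.231, 0.028], [-0.219, -0.95, -0.223], [0.078, 0.211, -0.974]]
wrist_force: [0.8, -0.1, -3.2]
opening: 0.726
finger_force: 35.0
```

>>> carry_out([
  [0.065, -0.741, -0.539, -0.042, -0.058, -0.049, 58],
  [0.065, -0.741, -0.539, -0.042, -0.06, -0.046, 58],
  [0.065, -0.741, -0.539, -0.042, -0.063, -0.042, 58],
  [0.065, -0.741, -0.539, -0.041, -0.066, -0.037, 58],
  [0.065, -0.741, -0.539, -0.04, -0.069, -0.033, 58],
  [0.065, -0.741, -0.539, -0.038, -0.072, -0.03, 58],
  [0.065, -0.741, -0.539, -0.036, -0.075, -0.025, 58],
  [0.065, -0.741, -0.539, -0.033, -0.077, -0.021, 58],
])

```text
time_s: 13.55
tcp_pos: [0.521, 0.1203, 0.2013]
eef_rot: [[0.747, 0.225, -0.625], [0.174, -0.974, -0.143], [-0.641, -0.002, -0.767]]
wrist_force: [0.6, 0.4, -2.7]
opening: 0.729
finger_force: 35.0
```

```bash
cat >> h.py <<'E'
DB=np.c_[Z,-yf,-hf]@Rm0.T; RB=DB@Rg; pB=strip+Z*.045+DB@(pg-M)
E
python3 - <<'E'
from h import *; import kin
state()
q=r.read_state()["q"]
for a in ((pB+[0,0,.06],RB,16),(pB,RB,8)): q,*e=kin.track(q,*a); print(np.round(q,2),e)
plan(pB+[0,0,.06],RB,16)
E
```

```text
t 13.55 q [-0.87  0.92  0.98  1.53 -0.49  1.76 -1.1 ] tcp [521.  120.3 201.3] z [-0.625 -0.143 -0.767] y [ 0.225 -0.974 -0.002] F [ 0.6  0.4 -2.7] op 0.729327418863888 ff 34.99948360025883
[-0.    0.91  0.24  1.42 -0.59  1.69  1.25] [np.float64(0.0), np.float64(0.0)]
[ 0.    0.99  0.23  1.41 -0.6   1.62  1.28] [np.float64(0.0), np.float64(0.0)]
t 13.55 q [-0.87  0.92  0.98  1.53 -0.49  1.76 -1.1 ] dp [  59.  -134.7  -81.2] w total [  1.95   7.31 -19.17]
[0.122, 0.457, -1.198, 0.045, 0.09, 0.028]
[0.122, 0.457, -1.198, 0.03, 0.096, 0.029]
[0.122, 0.457, -1.198, 0.015, 0.1, 0.028]
[0.122, 0.457, -1.198, -0.001, 0.101, 0.027]
[0.122, 0.457, -1.198, -0.017, 0.1, 0.025]
[0.122, 0.457, -1.198, -0.033, 0.097, 0.023]
[0.122, 0.457, -1.198, -0.048, 0.092, 0.019]
[0.122, 0.457, -1.198, -0.061, 0.084, 0.015]
[0.122, 0.457, -1.198, -0.073, 0.075, 0.01]
[0.122, 0.457, -1.198, -0.084, 0.063, 0.005]
[0.122, 0.457, -1.198, -0.092, 0.051, -0.001]
[0.122, 0.457, -1.198, -0.098, 0.037, -0.007]
[0.122, 0.457, -1.198, -0.102, 0.022, -0.013]
[0.122, 0.457, -1.198, -0.103, 0.007, -0.019]
[0.122, 0.457, -1.198, -0.102, -0.008, -0.024]
[0.122, 0.457, -1.198, -0.098, -0.022, -0.03]
```

```bash
python3 - <<'E'
from h import *
plan(pB+[0,0,.06],RB,24)
E
```

```text
t 13.55 q [-0.87  0.92  0.98  1.53 -0.49  1.76 -1.1 ] dp [  59.  -134.7  -81.2] w total [  1.95   7.31 -19.17]
[0.081, 0.304, -0.799, 0.03, 0.06, 0.019]
[0.081, 0.304, -0.799, 0.024, 0.063, 0.019]
[0.081, 0.304, -0.799, 0.017, 0.065, 0.019]
[0.081, 0.304, -0.799, 0.01, 0.067, 0.019]
[0.081, 0.304, -0.799, 0.003, 0.067, 0.019]
[0.081, 0.304, -0.799, -0.004, 0.068, 0.018]
[0.081, 0.304, -0.799, -0.012, 0.067, 0.017]
[0.081, 0.304, -0.799, -0.018, 0.066, 0.016]
[0.081, 0.304, -0.799, -0.025, 0.064, 0.014]
[0.081, 0.304, -0.799, -0.032, 0.061, 0.013]
[0.081, 0.304, -0.799, -0.038, 0.058, 0.011]
[0.081, 0.304, -0.799, -0.044, 0.054, 0.009]
[0.081, 0.304, -0.799, -0.049, 0.05, 0.007]
[0.081, 0.304, -0.799, -0.054, 0.045, 0.004]
[0.081, 0.304, -0.799, -0.058, 0.04, 0.002]
[0.081, 0.304, -0.799, -0.061, 0.034, -0.001]
[0.081, 0.304, -0.799, -0.064, 0.028, -0.003]
[0.081, 0.304, -0.799, -0.066, 0.021, -0.006]
[0.081, 0.304, -0.799, -0.068, 0.015, -0.009]
[0.081, 0.304, -0.799, -0.069, 0.008, -0.011]
[0.081, 0.304, -0.799, -0.069, 0.002, -0.014]
[0.081, 0.304, -0.799, -0.068, -0.005, -0.016]
[0.081, 0.304, -0.799, -0.066, -0.012, -0.019]
[0.081, 0.304, -0.799, -0.064, -0.018, -0.021]
```

>>> carry_out([
  [0.081, 0.304, -0.799, 0.03, 0.06, 0.019, 58],
  [0.081, 0.304, -0.799, 0.024, 0.063, 0.019, 58],
  [0.081, 0.304, -0.799, 0.017, 0.065, 0.019, 58],
  [0.081, 0.304, -0.799, 0.01, 0.067, 0.019, 58],
  [0.081, 0.304, -0.799, 0.003, 0.067, 0.019, 58],
  [0.081, 0.304, -0.799, -0.004, 0.068, 0.018, 58],
  [0.081, 0.304, -0.799, -0.012, 0.067, 0.017, 58],
  [0.081, 0.304, -0.799, -0.018, 0.066, 0.016, 58],
])

```text
time_s: 14.55
tcp_pos: [0.5407, 0.0749, 0.1741]
eef_rot: [[0.539, 0.705, -0.461], [0.815, -0.574, 0.074], [-0.212, -0.416, -0.884]]
wrist_force: [-0.3, -0.2, -3.5]
opening: 0.727
finger_force: 35.0
```

>>> carry_out([
  [0.081, 0.304, -0.799, -0.025, 0.064, 0.014, 58],
  [0.081, 0.304, -0.799, -0.032, 0.061, 0.013, 58],
  [0.081, 0.304, -0.799, -0.038, 0.058, 0.011, 58],
  [0.081, 0.304, -0.799, -0.044, 0.054, 0.009, 58],
  [0.081, 0.304, -0.799, -0.049, 0.05, 0.007, 58],
  [0.081, 0.304, -0.799, -0.054, 0.045, 0.004, 58],
  [0.081, 0.304, -0.799, -0.058, 0.04, 0.002, 58],
  [0.081, 0.304, -0.799, -0.061, 0.034, -0.001, 58],
])

```text
time_s: 15.55
tcp_pos: [0.5605, 0.0293, 0.1471]
eef_rot: [[0.027, 0.898, -0.44], [0.921, 0.149, 0.36], [0.388, -0.415, -0.823]]
wrist_force: [-0.3, 0.7, -3.0]
opening: 0.725
finger_force: 35.0
```

>>> carry_out([
  [0.081, 0.304, -0.799, -0.064, 0.028, -0.003, 58],
  [0.081, 0.304, -0.799, -0.066, 0.021, -0.006, 58],
  [0.081, 0.304, -0.799, -0.068, 0.015, -0.009, 58],
  [0.081, 0.304, -0.799, -0.069, 0.008, -0.011, 58],
  [0.081, 0.304, -0.799, -0.069, 0.002, -0.014, 58],
  [0.081, 0.304, -0.799, -0.068, -0.005, -0.016, 58],
  [0.081, 0.304, -0.799, -0.066, -0.012, -0.019, 58],
  [0.081, 0.304, -0.799, -0.064, -0.018, -0.021, 58],
])

```text
time_s: 16.55
tcp_pos: [0.5803, -0.016, 0.1199]
eef_rot: [[-0.458, 0.68, -0.572], [0.425, 0.733, 0.531], [0.78, -0.0, -0.625]]
wrist_force: [-0.2, -0.4, -3.3]
opening: 0.73
finger_force: 35.0
```

```bash
cat > chk.py <<'E'
from h import *; import sys
state()
plan(pB+[0,0,float(sys.argv[2])],RB,1)
L=[]
for n in ('scene','top'):
  s=optics.snapshot(n); im=s['pixels'].copy()
  st=r.read_state(); A=st['eef_rot']@Rg.T; c=proj(s,st['tcp_pos']); a,b=int(c[0])-50,int(c[1])-40
  im=cv2.resize(im[b:b+100,a:a+100,::-1],(400,400),interpolation=cv2.INTER_CUBIC)
  for x in(-.045,.045):
   for y in (-.032,.032):
    for z in (-.0085,.0085):
     u=(proj(s,np.array(st['tcp_pos'])+A@(M-pg+xm*x+ym*y+Z*z))-[a,b]+.5)*4; cv2.circle(im,tuple(int(v) for v in u),4,(255,255,0),1)
  L.append(im)
cv2.imwrite(sys.argv[1],np.hstack(L))
E
python3 chk.py pics/c2.png .03
```

```text
t 16.55 q [ 0.02  0.91  0.23  1.41 -0.57  1.69  1.25] tcp [580.3 -16.  119.9] z [-0.572  0.531 -0.625] y [ 0.68   0.733 -0.   ] F [-0.2 -0.4 -3.3] op 0.7298073031547332 ff 34.998933523893356
t 16.55 q [ 0.02  0.91  0.23  1.41 -0.57  1.69  1.25] dp [ -0.3   1.5 -29.8] w total [-0.    0.03  0.  ]
[-0.003, 0.031, 0.005, -0.225, 0.009, 0.196]
```

View pics/c2.png

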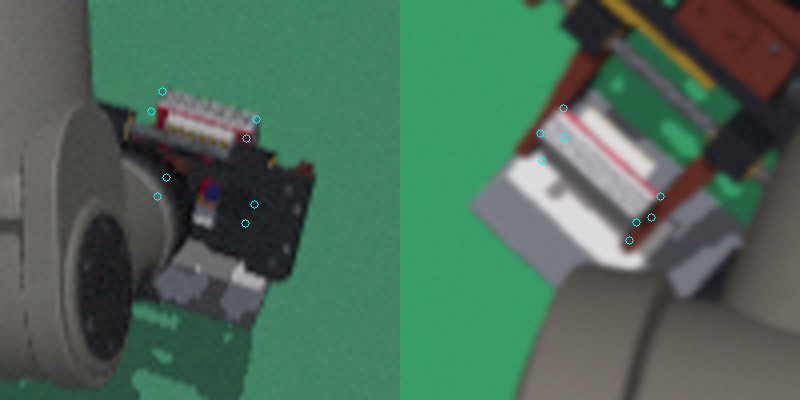

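The module is upright with connector up, and the overlaid corners agree to about 1 px in both views. I'm lowering it.

>>> carry_out([
  [0, 0.03, 0, -0.04, 0.009, 0.05, 58],
  [0, 0, 0, -0.049, 0, 0.039, 58],
  [0, 0, 0, -0.049, 0, 0.039, 58],
  [0, 0, 0, -0.049, 0, 0.039, 58],
  [0, 0, 0, -0.049, 0, 0.039, 58],
  [0, 0, 0, -0.049, 0, 0.039, 58],
  [0, 0, 0, -0.049, 0, 0.039, 58],
  [0, 0, 0, -0.049, 0, 0.039, 58],
])

```text
time_s: 17.65
tcp_pos: [0.5791, -0.0138, 0.0693]
eef_rot: [[-0.454, 0.68, -0.575], [0.424, 0.733, 0.532], [0.784, -0.002, -0.621]]
wrist_force: [0.6, 0.2, -2.4]
opening: 0.728
finger_force: 35.0
```

```bash
python3 chk.py pics/c3.png 0
```

```text
t 17.65 q [ 0.02  0.97  0.22  1.41 -0.58  1.64  1.28] tcp [579.1 -13.8  69.3] z [-0.575  0.532 -0.621] y [ 0.68   0.733 -0.002] F [ 0.6  0.2 -2.4] op 0.7276738825615592 ff 34.999975115060806
t 17.65 q [ 0.02  0.97  0.22  1.41 -0.58  1.64  1.28] dp [ 0.9 -0.7 -9.1] w total [-0.01 -0.01 -0.01]
[-0.013, -0.011, -0.008, -0.079, 0.001, 0.048]
```

>>> carry_out([
  [0, 0, 0, -0.021, 0, 0.002, 58],
  [0, 0, 0, -0.014, 0, 0.011, 58],
  [0, 0, 0, -0.014, 0, 0.011, 58],
  [0, 0, 0, -0.014, 0, 0.011, 58],
  [0, 0, 0, -0.004, 0, 0.003, 58],
  [0, 0, 0, -0.004, 0, 0.003, 58],
  [0, 0, 0, -0.004, 0, 0.003, 58],
  [0, 0, 0, 0, 0, 0, 58],
])

```text
time_s: 18.75
tcp_pos: [0.58, -0.0146, 0.0611]
eef_rot: [[-0.454, 0.68, -0.575], [0.424, 0.733, 0.532], [0.784, -0.002, -0.621]]
wrist_force: [0.2, 0.1, -3.6]
opening: 0.726
finger_force: 35.0
```

>>> carry_out([
  [0, 0, 0, -0.004, 0, 0.003, 58],
  [0, 0, 0, -0.004, 0, 0.003, 58],
  [0, 0, 0, 0, 0, 0, 58],
  [0, 0, 0, 0, 0, 0, 58],
  [0, 0, 0, 0, 0, 0, 58],
  [0, 0, 0, 0, 0, 0, 58],
  [0, 0, 0, 0, 0, 0, 58],
  [0, 0, 0, 0, 0, 0, 58],
])

```text
time_s: 19.75
tcp_pos: [0.58, -0.0146, 0.0601]
eef_rot: [[-0.454, 0.68, -0.575], [0.424, 0.733, 0.532], [0.784, -0.002, -0.621]]
wrist_force: [0.7, 1.3, -2.7]
opening: 0.721
finger_force: 35.0
```

>>> carry_out([
  [0, 0, 0, -0.004, 0, 0.003, 58],
  [0, 0, 0, 0, 0, 0, 58],
  [0, 0, 0, -0.004, 0, 0.003, 58],
  [0, 0, 0, 0, 0, 0, 58],
  [0, 0, 0, -0.004, 0, 0.003, 58],
  [0, 0, 0, 0, 0, 0, 58],
  [0, 0, 0, 0, 0, 0, 58],
  [0, 0, 0, 0, 0, 0, 58],
])

```text
time_s: 20.75
tcp_pos: [0.58, -0.0146, 0.0589]
eef_rot: [[-0.454, 0.68, -0.575], [0.424, 0.733, 0.532], [0.784, -0.002, -0.621]]
wrist_force: [0.2, 0.2, 1.3]
opening: 0.727
finger_force: 35.0
```

>>> carry_out([
  [0, 0, 0, 0, 0, 0, 60],
  [0, 0, 0, 0, 0, 0, 64],
  [0, 0, 0, 0, 0, 0, 66],
  [0, 0, 0, 0, 0, 0, 68],
  [0, 0, 0, 0, 0, 0, 72],
  [0, 0, 0, 0, 0, 0, 78],
  [0, 0, 0, 0, 0, 0, 84],
  [0, 0, 0, 0, 0, 0, 87],
], force=5)

```text
time_s: 21.75
tcp_pos: [0.58, -0.0146, 0.0586]
eef_rot: [[-0.454, 0.68, -0.575], [0.424, 0.733, 0.532], [0.784, -0.002, -0.621]]
wrist_force: [0.3, -1.0, -0.4]
opening: 0.99
finger_force: 0.0
```

```bash
python3 chk.py pics/c4.png 0
```

```text
t 21.75 q [ 0.02  0.99  0.22  1.41 -0.58  1.63  1.29] tcp [580.  -14.6  58.6] z [-0.575  0.532 -0.621] y [ 0.68   0.733 -0.002] F [ 0.3 -1.  -0.4] op 0.9900391288814863 ff 0.0
t 21.75 q [ 0.02  0.99  0.22  1.41 -0.58  1.63  1.29] dp [-0.   0.1  1.5] w total [-0.01 -0.01 -0.01]
[-0.013, -0.01, -0.008, 0.013, 0.001, -0.009]
```

View pics/c4.png

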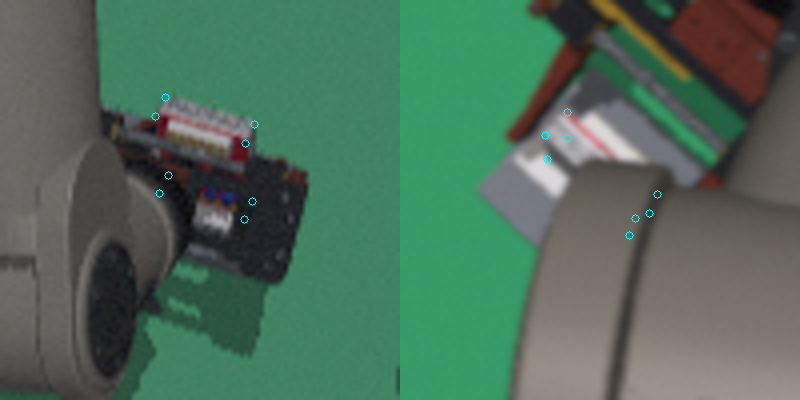

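The module stands by itself with the jaws open: in the left crop the connector is on top at (205,125). I'm backing off along the tool axis.

>>> carry_out([
  [0, 0, 0, 0, 0, -0.06, 87],
  [0, 0, 0, 0, 0, -0.14, 87],
  [0, 0, 0, 0, 0, -0.2, 87],
  [0, 0, 0, 0, 0, -0.22, 87],
  [0, 0, 0, 0, 0, -0.22, 87],
  [0, 0, 0, 0, 0, -0.22, 87],
  [0, 0, 0, 0, 0, -0.22, 87],
  [0, 0, 0, 0, 0, -0.22, 87],
])

```text
time_s: 22.85
tcp_pos: [0.6671, -0.0952, 0.1527]
eef_rot: [[-0.455, 0.68, -0.575], [0.425, 0.733, 0.531], [0.783, -0.003, -0.622]]
wrist_force: [-0.8, -0.1, -0.5]
opening: 0.992
finger_force: 0.0
```

```bash
python3 - <<'E'
from h import *; import kin
state()
q0=r.read_state()["q"]
relay=np.array([.5385,-.367]); dish=np.array([.4953,-.0958])
pr=np.r_[relay,.16]
def Rv(ydeg): a=np.radians(ydeg); y=np.array([np.cos(a),np.sin(a),0]); return np.c_[np.cross(y,-Z),y,-Z]
for yd in (97.5,-82.5):
    q=q0
    for a in ((pr,Rv(yd),16),(np.r_[relay,.041],Rv(yd),8),(pr,Rv(yd),8),(np.r_[dish,.13],Rv(yd),12),(np.r_[dish,.047],Rv(yd),6)): q,*e=kin.track(q,*a); print(yd,np.round(q,2),e)
plan(pr,Rv(97.5),16)
E
```

```text
t 22.85 q [ 0.15  1.04  0.17  1.03 -0.52  1.92  1.17] tcp [667.1 -95.2 152.7] z [-0.575  0.531 -0.622] y [ 0.68   0.733 -0.003] F [-0.8 -0.1 -0.5] op 0.991683636034956 ff 0.0
97.5 [ 0.43  0.53  0.1   1.7  -0.07  0.92  2.26] [np.float64(0.0), np.float64(0.0)]
97.5 [ 0.44  0.69  0.08  1.74 -0.08  0.71  2.27] [np.float64(0.0), np.float64(0.0)]
97.5 [ 0.43  0.53  0.1   1.7  -0.07  0.92  2.26] [np.float64(0.0), np.float64(0.0)]
97.5 [ 0.04  0.36  0.04  2.07 -0.02  0.71  1.79] [np.float64(0.0), np.float64(0.0)]
97.5 [ 0.05  0.5   0.03  2.11 -0.03  0.53  1.79] [np.float64(0.0), np.float64(0.0)]
-82.5 [-0.12  0.72  0.93  1.74 -0.66  1.03 -0.38] [np.float64(0.0), np.float64(0.0)]
-82.5 [-0.04  0.86  0.8   1.79 -0.8   0.86 -0.29] [np.float64(0.0), np.float64(0.0)]
-82.5 [-0.12  0.72  0.93  1.74 -0.66  1.03 -0.38] [np.float64(0.0), np.float64(0.0)]
-82.5 [-0.7   0.56  1.02  2.13 -0.67  0.82 -0.7 ] [np.float64(0.0), np.float64(0.0)]
-82.5 [-0.57  0.68  0.83  2.15 -0.84  0.67 -0.58] [np.float64(0.0), np.float64(0.0)]
t 22.85 q [ 0.15  1.04  0.17  1.03 -0.52  1.92  1.17] dp [-128.6 -271.8    7.3] w total [ 3.27 -7.   -6.82]
[0.204, -0.438, -0.426, -0.032, -0.179, -0.047]
[0.204, -0.438, -0.426, -0.025, -0.182, -0.041]
[0.204, -0.438, -0.426, -0.018, -0.184, -0.035]
[0.204, -0.438, -0.426, -0.01, -0.185, -0.03]
[0.204, -0.438, -0.426, -0.002, -0.186, -0.025]
[0.204, -0.438, -0.426, 0.006, -0.187, -0.021]
[0.204, -0.438, -0.426, 0.015, -0.187, -0.017]
[0.204, -0.438, -0.426, 0.024, -0.186, -0.013]
[0.204, -0.438, -0.426, 0.033, -0.185, -0.01]
[0.204, -0.438, -0.426, 0.042, -0.183, -0.008]
[0.204, -0.438, -0.426, 0.05, -0.181, -0.005]
[0.204, -0.438, -0.426, 0.059, -0.178, -0.004]
[0.204, -0.438, -0.426, 0.068, -0.175, -0.003]
[0.204, -0.438, -0.426, 0.077, -0.171, -0.003]
[0.204, -0.438, -0.426, 0.086, -0.167, -0.003]
[0.204, -0.438, -0.426, 0.094, -0.163, -0.003]
```

>>> carry_out([
  [0.204, -0.438, -0.426, -0.032, -0.179, -0.047, 60],
  [0.204, -0.438, -0.426, -0.025, -0.182, -0.041, 60],
  [0.204, -0.438, -0.426, -0.018, -0.184, -0.035, 60],
  [0.204, -0.438, -0.426, -0.01, -0.185, -0.03, 60],
  [0.204, -0.438, -0.426, -0.002, -0.186, -0.025, 60],
  [0.204, -0.438, -0.426, 0.006, -0.187, -0.021, 60],
  [0.204, -0.438, -0.426, 0.015, -0.187, -0.017, 60],
  [0.204, -0.438, -0.426, 0.024, -0.186, -0.013, 60],
])

```text
time_s: 23.85
tcp_pos: [0.6022, -0.2317, 0.1562]
eef_rot: [[-0.872, 0.302, -0.385], [0.232, 0.948, 0.218], [0.431, 0.101, -0.897]]
wrist_force: [-0.5, -0.0, 0.1]
opening: 0.681
finger_force: 0.0
```

>>> carry_out([
  [0.204, -0.438, -0.426, 0.033, -0.185, -0.01, 50],
  [0.204, -0.438, -0.426, 0.042, -0.183, -0.008, 50],
  [0.204, -0.438, -0.426, 0.05, -0.181, -0.005, 50],
  [0.204, -0.438, -0.426, 0.059, -0.178, -0.004, 50],
  [0.204, -0.438, -0.426, 0.068, -0.175, -0.003, 50],
  [0.204, -0.438, -0.426, 0.077, -0.171, -0.003, 50],
  [0.204, -0.438, -0.426, 0.086, -0.167, -0.003, 50],
  [0.204, -0.438, -0.426, 0.094, -0.163, -0.003, 50],
])

```text
time_s: 24.85
tcp_pos: [0.5376, -0.3676, 0.1599]
eef_rot: [[-0.991, -0.13, 0.003], [-0.13, 0.991, -0.0], [-0.003, -0.001, -1.0]]
wrist_force: [-0.4, -0.6, 0.3]
opening: 0.572
finger_force: 0.0
```

```bash
cat >> h.py <<'E'
def Rv(ydeg): a=np.radians(ydeg); y=np.array([np.cos(a),np.sin(a),0]); return np.c_[np.cross(y,-Z),y,-Z]
E
python3 - <<'E'
from h import *
state()
s=optics.snapshot('wrist'); t=optics.snapshot('top')
for n,z in (('relay',.025),('inductor',.025),('capacitor',.025),('part_tray',.014)):
    for o in optics.outline_of(n,s)[:2]: print(n,o['p'],o['uv'],rect(s,o['region'],z))
hsv=cv2.cvtColor(s["pixels"],cv2.COLOR_RGB2HSV); 
save(s,'w5.png')
b=(hsv[...,0]>105)&(hsv[...,0]<135)&(hsv[...,1]>90)&(hsv[...,2]>60)
m=np.zeros(b.shape,np.uint8); cv2.circle(m,tuple(int(v) for v in proj(s,[.5385,-.367,.025])),40,1,-1)
print(rect(s,b&(m>0),.025))
hs=cv2.cvtColor(t["pixels"],cv2.COLOR_RGB2HSV)
c=proj(t,[.5735,-.0112,.0995]); 
cv2.imwrite('pics/c5.png',np.hstack([cv2.resize(s['pixels'][:,:,::-1],(500,375)),cv2.resize(t['pixels'][int(c[1])-40:int(c[1])+50,int(c[0])-30:int(c[0])+40,::-1],(292,375))]))
plan([.5385,-.367,.045],Rv(97.5),8)
E
```

```text
t 24.85 q [ 0.42  0.53  0.11  1.7  -0.07  0.92  2.27] tcp [ 537.6 -367.6  159.9] z [ 0.003 -0.    -1.   ] y [-0.13   0.991 -0.001] F [-0.4 -0.6  0.3] op 0.5723470133789731 ff 0.0
relay 0.67 [270.5, 202.0] [ 536.4 -370.5   22.9   15.5    7.4]
inductor 0.75 [274.6, 156.8] [ 493.4 -375.9   20.1   14.5    7.7]
capacitor 0.69 [275.8, 237.7] [ 577.7 -365.2   25.    15.9    7.7]
part_tray 0.94 [275.7, 191.5] [ 538.6 -370.   152.6   65.7    8.3]
part_tray 0.51 [272.6, 201.5] [ 540.1 -370.1   25.    17.9    7.8]
[ 536.8 -370.5   20.    13.5    7.4]
t 25.15 q [ 0.42  0.53  0.11  1.7  -0.07  0.92  2.26] dp [  -0.3   -1.8 -114. ] w total [ 0.02  0.   -0.  ]
[0.002, 0.0, -0.0, 0.001, -0.002, 0.143]
[0.002, 0.0, -0.0, 0.001, -0.002, 0.143]
[0.002, 0.0, -0.0, 0.001, -0.002, 0.143]
[0.002, 0.0, -0.0, 0.001, -0.002, 0.143]
[0.002, 0.0, -0.0, 0.001, -0.002, 0.143]
[0.002, 0.0, -0.0, 0.001, -0.002, 0.143]
[0.002, 0.0, -0.0, 0.001, -0.002, 0.143]
[0.002, 0.0, -0.0, 0.001, -0.002, 0.143]
```

View pics/c5.png

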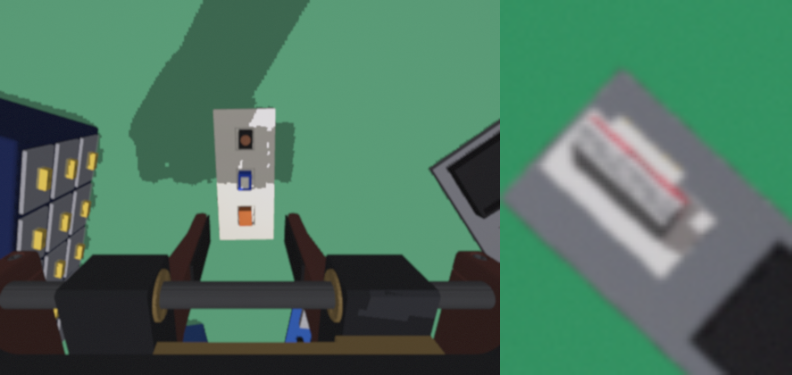

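The right crop shows the module standing squarely on the strip at (635,170). The wrist view shows the relay in the middle pocket at (245,181), between the jaws. I'm descending onto it.

>>> carry_out([
  [0, 0, 0, 0.003, -0.007, 0.2, 45],
  [0, 0, 0, 0.003, -0.007, 0.2, 45],
  [0, 0, 0, 0.003, -0.007, 0.2, 45],
  [0, 0, 0, 0.003, -0.007, 0.18, 45],
  [0, 0, 0, 0.003, -0.005, 0.13, 45],
  [0, 0, 0, 0.003, -0.003, 0.1, 45],
  [0, 0, 0, 0.002, 0, 0.08, 45],
  [0, 0, 0, 0, 0, 0.05, 45],
])

```text
time_s: 26.15
tcp_pos: [0.5362, -0.3699, 0.0446]
eef_rot: [[-0.992, -0.13, 0.0], [-0.13, 0.992, 0.001], [-0.001, 0.001, -1.0]]
wrist_force: [-0.7, 0.4, -0.2]
opening: 0.513
finger_force: 0.0
```

```bash
python3 - <<'E'
from h import *
state()
s=optics.snapshot('wrist')
for n in ('relay',):
    for o in optics.outline_of(n,s)[:1]: print(n,o['p'],o['uv'],rect(s,o['region'],.025))
state(); plan([.5373,-.369,.0415],Rv(97.5),1)
E
```

```text
t 26.15 q [ 0.44  0.67  0.09  1.76 -0.09  0.72  2.28] tcp [ 536.2 -369.9   44.6] z [ 0.     0.001 -1.   ] y [-0.13   0.992  0.001] F [-0.7  0.4 -0.2] op 0.5128098376462911 ff 0.0
relay 0.88 [272.9, 255.4] [ 535.7 -370.6   25.5   14.7    6.6]
t 26.25 q [ 0.44  0.67  0.09  1.76 -0.09  0.72  2.28] tcp [ 536.  -369.7   44.5] z [-0.     0.001 -1.   ] y [-0.13   0.992  0.001] F [-0.6  0.4 -0.4] op 0.5138028675876463 ff 0.0
t 26.25 q [ 0.44  0.67  0.09  1.76 -0.09  0.72  2.28] dp [ 1.3  0.7 -3. ] w total [ 0.01  0.   -0.01]
[0.012, 0.001, -0.006, -0.013, 0.005, 0.03]
```

>>> carry_out([
  [0, 0, 0, -0.01, 0, 0.03, 40],
  [0, 0, 0, 0, 0, 0, 32],
  [0, 0, 0, 0, 0, 0, 24],
  [0, 0, 0, 0, 0, 0, 18],
  [0, 0, 0, 0, 0, 0, 14],
  [0, 0, 0, 0, 0, 0, 10],
  [0, 0, 0, 0, 0, 0, 10],
  [0, 0, 0, 0, 0, 0, 10],
], force=15)

```text
time_s: 27.25
tcp_pos: [0.5372, -0.3697, 0.0419]
eef_rot: [[-0.992, -0.13, 0.0], [-0.13, 0.992, 0.001], [-0.0, 0.001, -1.0]]
wrist_force: [-0.2, 0.1, 2.1]
opening: 0.166
finger_force: 15.0
```

>>> carry_out([
  [0, 0, 0, 0, 0, 0, 10],
  [0, 0, 0, 0, 0, -0.05, 10],
  [0, 0, 0, 0, 0, -0.1, 10],
  [0, 0, 0, 0, 0, -0.15, 10],
  [0, 0, 0, 0, 0, -0.2, 10],
  [0, 0, 0, 0, 0, -0.2, 10],
  [0, 0, 0, 0, 0, -0.2, 10],
  [0, 0, 0, 0, 0, -0.1, 10],
])

```text
time_s: 28.25
tcp_pos: [0.5377, -0.3702, 0.1439]
eef_rot: [[-0.992, -0.13, 0.002], [-0.13, 0.992, 0.0], [-0.002, -0.0, -1.0]]
wrist_force: [-0.5, -0.7, -0.1]
opening: 0.17
finger_force: 15.0
```

```bash
python3 - <<'E'
from h import *
state()
plan([.4953,-.0958,.14],Rv(97.5),8)
E
```

```text
t 28.25 q [ 0.43  0.55  0.11  1.71 -0.08  0.89  2.27] tcp [ 537.7 -370.2  143.9] z [ 0.002  0.    -1.   ] y [-0.13   0.992 -0.   ] F [-0.5 -0.7 -0.1] op 0.17011936692851054 ff 14.999897181987762
t 28.25 q [ 0.43  0.55  0.11  1.71 -0.08  0.89  2.27] dp [-42.4 274.4  -3.9] w total [-0.    0.02 -0.01]
[-0.0, 0.002, -0.001, 0.008, 0.347, 0.005]
[-0.0, 0.002, -0.001, 0.008, 0.347, 0.005]
[-0.0, 0.002, -0.001, 0.008, 0.347, 0.005]
[-0.0, 0.002, -0.001, 0.008, 0.347, 0.005]
[-0.0, 0.002, -0.001, 0.008, 0.347, 0.005]
[-0.0, 0.002, -0.001, 0.008, 0.347, 0.005]
[-0.0, 0.002, -0.001, 0.008, 0.347, 0.005]
[-0.0, 0.002, -0.001, 0.008, 0.347, 0.005]
```

>>> carry_out([
  [0, 0, 0, 0.008, 0.2, 0.005, 10],
  [0, 0, 0, 0.008, 0.35, 0.005, 10],
  [0, 0, 0, 0.008, 0.45, 0.005, 10],
  [0, 0, 0, 0.008, 0.45, 0.005, 10],
  [0, 0, 0, 0.008, 0.45, 0.005, 10],
  [0, 0, 0, 0.008, 0.4, 0.005, 10],
  [0, 0, 0, 0.008, 0.3, 0.005, 10],
  [0, 0, 0, 0.008, 0.17, 0, 10],
])

```text
time_s: 29.25
tcp_pos: [0.4934, -0.0932, 0.1379]
eef_rot: [[-0.991, -0.133, -0.002], [-0.133, 0.991, 0.002], [0.001, 0.002, -1.0]]
wrist_force: [0.7, 0.0, -0.5]
opening: 0.169
finger_force: 15.0
```

```bash
python3 - <<'E'
from h import *
state(); s=optics.snapshot('wrist'); s=optics.snapshot('wrist')
plan([.4953,-.0958,.052],Rv(97.5),8)
E
```

```text
t 29.25 q [ 0.02  0.34  0.06  2.07 -0.03  0.74  1.8 ] tcp [493.4 -93.2 137.9] z [-0.002  0.002 -1.   ] y [-0.133  0.991  0.002] F [ 0.7  0.  -0.5] op 0.16907211667664762 ff 14.999489933252335
t 29.35 q [ 0.02  0.34  0.06  2.06 -0.03  0.74  1.8 ] dp [  1.3  -2.1 -86.2] w total [ 0.02 -0.01  0.02]
[0.002, -0.001, 0.003, -0.001, -0.003, 0.108]
[0.002, -0.001, 0.003, -0.001, -0.003, 0.108]
[0.002, -0.001, 0.003, -0.001, -0.003, 0.108]
[0.002, -0.001, 0.003, -0.001, -0.003, 0.108]
[0.002, -0.001, 0.003, -0.001, -0.003, 0.108]
[0.002, -0.001, 0.003, -0.001, -0.003, 0.108]
[0.002, -0.001, 0.003, -0.001, -0.003, 0.108]
[0.002, -0.001, 0.003, -0.001, -0.003, 0.108]
```

>>> carry_out([
  [0, 0, 0, -0.001, -0.003, 0.12, 10],
  [0, 0, 0, -0.001, -0.003, 0.16, 10],
  [0, 0, 0, -0.001, -0.003, 0.16, 10],
  [0, 0, 0, -0.001, -0.003, 0.14, 10],
  [0, 0, 0, -0.001, -0.003, 0.12, 10],
  [0, 0, 0, -0.001, -0.003, 0.08, 10],
  [0, 0, 0, -0.001, -0.003, 0.05, 10],
  [0, 0, 0, 0, 0, 0.03, 10],
])

```text
time_s: 30.35
tcp_pos: [0.496, -0.0978, 0.0525]
eef_rot: [[-0.992, -0.13, 0.0], [-0.13, 0.992, 0.001], [-0.001, 0.001, -1.0]]
wrist_force: [0.2, 0.6, 0.4]
opening: 0.168
finger_force: 15.0
```

>>> carry_out([
  [0, 0, 0, 0, 0, 0.01, 10],
  [0, 0, 0, 0, 0, 0.01, 10],
  [0, 0, 0, 0, 0, 0.008, 10],
  [0, 0, 0, 0, 0, 0.005, 10],
  [0, 0, 0, 0, 0, 0.005, 10],
  [0, 0, 0, 0, 0, 0, 10],
  [0, 0, 0, 0, 0, 0, 10],
  [0, 0, 0, 0, 0, 0, 10],
])

```text
time_s: 31.35
tcp_pos: [0.4958, -0.0978, 0.0488]
eef_rot: [[-0.992, -0.13, 0.0], [-0.13, 0.992, 0.001], [-0.0, 0.001, -1.0]]
wrist_force: [0.1, 0.2, -0.9]
opening: 0.167
finger_force: 15.0
```

>>> carry_out([
  [0, 0, 0, 0, 0, 0.005, 10],
  [0, 0, 0, 0, 0, 0, 10],
  [0, 0, 0, 0, 0, 0.005, 10],
  [0, 0, 0, 0, 0, 0, 10],
  [0, 0, 0, 0, 0, 0.005, 10],
  [0, 0, 0, 0, 0, 0, 10],
  [0, 0, 0, 0, 0, 0, 10],
  [0, 0, 0, 0, 0, 0, 10],
])

```text
time_s: 32.35
tcp_pos: [0.4958, -0.0978, 0.0473]
eef_rot: [[-0.992, -0.13, 0.0], [-0.13, 0.992, 0.001], [-0.0, 0.001, -1.0]]
wrist_force: [0.2, 0.0, 0.2]
opening: 0.17
finger_force: 15.0
```

>>> carry_out([
  [0, 0, 0, 0, 0, 0.005, 10],
  [0, 0, 0, 0, 0, 0, 10],
  [0, 0, 0, 0, 0, 0.005, 10],
  [0, 0, 0, 0, 0, 0, 10],
  [0, 0, 0, 0, 0, 0.005, 10],
  [0, 0, 0, 0, 0, 0, 10],
  [0, 0, 0, 0, 0, 0, 10],
  [0, 0, 0, 0, 0, 0, 10],
])

```text
time_s: 33.35
tcp_pos: [0.4959, -0.0978, 0.0468]
eef_rot: [[-0.992, -0.13, 0.0], [-0.13, 0.992, 0.001], [-0.001, 0.001, -1.0]]
wrist_force: [-3.2, 0.9, 13.0]
opening: 0.167
finger_force: 15.0
```

>>> carry_out([
  [0, 0, 0, 0, 0, -0.01, 12],
  [0, 0, 0, 0, 0, 0, 14],
  [0, 0, 0, 0, 0, 0, 16],
  [0, 0, 0, 0, 0, 0, 18],
  [0, 0, 0, 0, 0, 0, 22],
  [0, 0, 0, 0, 0, 0, 26],
  [0, 0, 0, 0, 0, 0, 30],
  [0, 0, 0, 0, 0, 0, 32],
], force=5)

```text
time_s: 34.35
tcp_pos: [0.4958, -0.0978, 0.0468]
eef_rot: [[-0.992, -0.13, 0.0], [-0.13, 0.992, 0.001], [-0.0, 0.001, -1.0]]
wrist_force: [-0.3, -0.1, -0.5]
opening: 0.362
finger_force: 0.0
```

>>> carry_out([
  [0, 0, 0, 0, 0, -0.05, 32],
  [0, 0, 0, 0, 0, -0.1, 32],
  [0, 0, 0, 0, 0, -0.2, 32],
  [0, 0, 0, 0, 0, -0.25, 32],
  [0, 0, 0, 0, 0, -0.25, 32],
  [0, 0, 0, 0, -0.2, -0.25, 32],
  [0, 0, 0, 0, -0.3, -0.2, 32],
  [0, 0, 0, 0, -0.3, 0, 32],
])

```text
time_s: 35.35
tcp_pos: [0.5074, -0.1783, 0.1794]
eef_rot: [[-0.991, -0.13, 0.004], [-0.13, 0.991, 0.0], [-0.005, -0.0, -1.0]]
wrist_force: [-0.3, 0.4, -0.8]
opening: 0.366
finger_force: 0.0
```

>>> carry_out([
  [0, 0, 0, 0, -0.4, 0, 32],
  [0, 0, 0, 0, -0.4, 0, 32],
  [0, 0, 0, 0, -0.4, 0, 32],
  [0, 0, 0, 0, -0.4, 0, 32],
  [0, 0, 0, 0, -0.3, 0, 32],
  [0, 0, 0, 0, -0.1, 0, 32],
  [0, 0, 0, 0, 0, 0, 32],
  [0, 0, 0, 0, 0, 0, 32],
])

```text
time_s: 36.35
tcp_pos: [0.5324, -0.3738, 0.1766]
eef_rot: [[-0.991, -0.132, 0.0], [-0.132, 0.991, 0.002], [-0.001, 0.002, -1.0]]
wrist_force: [-0.3, -0.8, -0.3]
opening: 0.367
finger_force: 0.0
```

```bash
python3 - <<'E'
from h import *
state(); L=[]
for n in('scene','top'):
    s=optics.snapshot(n); c=proj(s,[.536,-.052,.02]); a,b=int(c[0])-60,int(c[1])-60
    im=cv2.resize(s['pixels'][b:b+120,a:a+120,::-1],(400,400),interpolation=cv2.INTER_CUBIC)
    for x in(-.0085,.0085):
      for y in(-.032,.032):
        for z in (.0095,.0995):
          u=(proj(s,strip*[1,1,0]+hf*x+yf*y+Z*z)-[a,b]+.5)*400/120; cv2.circle(im,tuple(int(v) for v in u),3,(255,255,0),1)
    L.append(im)
    for o in optics.outline_of('relay',s)[:1]: print(o['p'],rect(s,o['region'],.031))
cv2.imwrite('pics/c6.png',np.hstack(L))
E
```

```text
t 36.35 q [ 0.41  0.51  0.14  1.69 -0.09  0.95  2.29] tcp [ 532.4 -373.8  176.6] z [ 0.     0.002 -1.   ] y [-0.132  0.991  0.002] F [-0.3 -0.8 -0.3] op 0.36663341417111184 ff 0.0
0.38 [503.3 -99.5  21.7  11.4 -18.2]
0.28 [ 535.4 -360.   147.4   68.1    9. ]
```

View pics/c6.png

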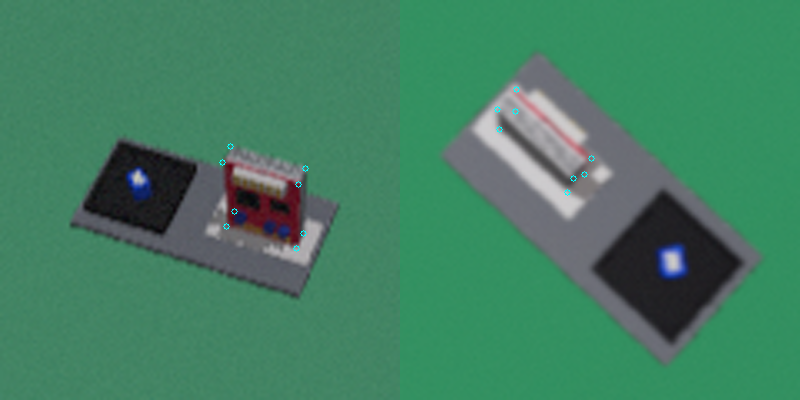

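The module stands on the strip with its connector up, at (262,200) in the left crop. The relay sits in the dish with its white patch up, at (140,182). I'm handing in.

```bash
python3 -c "
from h import *
print(job_done())"
```

```text
the job is handed in; nothing more can be done
None
```

I handed in the job at about 36 s. The red module stands upright by itself on the white strip, connector end up, and the blue relay sits right way up in the black dish; the hand-in gave no verdict.

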